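# Clamp freshly faced reel brake discs in the bonding press

### The arm

A 7-joint arm with a two-finger parallel gripper is mounted at the origin on the work surface. World frame = base frame: x ahead of the robot, y to its left, z up, the work surface at z = 0. Lengths are in mm, angles in rad, forces in N, time in s.
With the tool pointing down it reaches from about 425 to 875 mm from the base axis. Payload 8.4 kg.
Tool frame: the origin (TCP) lies midway between the tips of the shut fingers; the grasp point (between the pads) lies bot.grip_point_offset behind it (bot.grip_point_offset is the distance from the TCP to the grasp point, in mm); z points along the fingers, x is the direction in which the jaws open and shut, and the axes are right-handed (so a half turn about z gives the same grasp; the last joint's range is limited). The gripper opens to 85 mm and grips with 20 to 120 N. Pads are 22 mm wide; open, the fingers measure 114 mm over their backs; the gripper's body (76 mm by 85 mm) begins 54 mm behind the grasp point. The pads swing forward as they close: fully open they stand 13 mm farther back than shut.
Start: joints at [-1.408, 0.333, 0.04, 1.465, -0.013, 1.343, -0.059], TCP at [168.235, 627.822, 231.308] pointing down, gripper open.
Joint ranges: [-2.58, 2.58], [-0.38, 2.09], [-1.3, 1.39], [0.25, 2.4], [-1.5, 4.64], [0.08, 2.09], [-2.65, 2.65]. Speed limits (rad/s): [2.22, 2.22, 2.79, 2.79, 3.14, 3.14, 3.14].

### API

Orientations are given as a unit quaternion [w, x, y, z].
In Python, from rig import bot gives the robot as it stands.
- The arm moves only by the tool arm_command, never from a script. Its argument "rows" is a list of rows, each a list of 6 numbers: the shift along the tool's x, y, z scaled (see below), then the turn, a rotation vector about the tool's x, y, z scaled (see below). A call has 1 to 20 rows; each row shifts and turns the commanded pose from where the row before left it, along the tool's axes as they then stand; what a row does not reach is not made up. The controller multiplies each number of a shift by 0.5 m and each number of a turn by 60 degrees. A row lasts 1/10 s, in which the tool goes at most 50 mm and 8.59 degrees, less where a joint would pass 70% of its speed; a pose out of reach is approached as far as the arm can. A call with a number of a shift or a turn outside -1 to 1 is refused whole. A call with a gripper value outside its range is refused whole. "grip" is the opening, from -1 (shut) to 1 (fully open), set as the call begins (left out, the last holds). The fingers move at their own pace and stop on an object; "squeeze" is the grip in N (left out, the last holds). Time passes only in rows, so rows that do not move let the fingers close. It gives the time, the measured TCP pose, the force and the opening at its end, in the units of the state.
- bot.get_state(): the state, without advancing time (a new reading comes with each control period).
- bot.grab_frame(name): name is "side" or "top"; returns a dict with "pixels" (384x512x3 uint8, blue, green, red), "vertical_fov" (degrees; the focal length in pixels is half the picture's height over the tangent of half this angle, whatever the lens; pixels are square), "cx", "cy" (the principal point, pixels), "D" ([k1, k2, p1, p2, k3] as OpenCV has them; the pictures are not rectified), "world_to_cam" (4x4, takes a point from world to camera coordinates). Camera axes: x right, y up, looking along -z (the intrinsics and any distortion apply to the point x, -y, -z); pixel columns grow to the right and rows downward; lengths in mm; the calibration is good to about 2 mm. A picture is of the moment at which its call begins. There is no depth.
- bot.close_job(): hands the job in, once; it reports no verdict.
The state is a dict: "time": time; "joints": joint angles; "qd": joint speeds; "effort": joint torques, N m; "tool_pos": TCP position; "ee_rot": TCP orientation; "force": force on the tool from outside, world axes, zero at the start; "ft_torque": the same for the moment, N m; "grip_width": finger opening in mm.
Only numpy, scipy, OpenCV 4.12 (cv2) and the standard library are available. Lean on these libraries where they do the work, as an engineer would, in place of code of your own. Each camera call takes 0.05 s, during which the arm holds its last target.

### The job

Stack all the cork-faced brake discs from the plywood board flat and centred on the round bed of the bonding press, then draw the spring index pin, swing the press arm round over the bed and let the pin drop fully into its hole there. Fit the crank from the tin tray right down on the square spindle, wind it clockwise until the platen clamps the stack firmly without crushing it, then lift the crank off and lay it flat back in the tray. Leave the press clamped and the other things on the shelf where they are.

Things in the scene. Friction and masses are not known exactly. Their poses are not given: they have to be found in the camera images.
- disc1_mid (a point): brake disc, 52 mm across and 12 mm thick, brass above and cork below, about 110 g; this point is its centre, half-way up, z up. Two to four of discs 1 to 4 are present; they start flat on the plywood board (8 mm thick, 270 x 200 mm). Stack them one on another, in any order
- disc2_mid (a point): brake disc like disc 1
- disc3_mid (a point): brake disc like disc 1
- disc4_mid (a point): brake disc like disc 1
- bed_top (a point): centre of the top face of the press's round steel bed (84 mm across, its flat top 36 mm above the shelf); z up. The press's column stands 180 mm from it, along this point's -y
- pivot (a point): point on the vertical axis of the press's swing arm, on top of its hub (170 mm above the shelf, nothing of the hub higher than 178 mm). The screw is carried 180 mm from this axis, the index pin 82 mm from it on the arm's tail, on exactly the opposite side; arm and tail are a bar 34 mm wide whose top is 164 mm above the shelf
- swing_arm (a joint): angle of the press arm about the pivot, rad, anticlockwise seen from above: 0 parked aside, with the pin in the parking hole; 1.309 (75 degrees) over the bed, with the pin over the working hole; it has stops 0.03 rad beyond both and needs 2 to 3 N at the pin to swing. There are no other holes
- index_pin (a joint): how far the index pin is drawn up, m: 0 fully home in a hole, about 0.008 when its tip merely rests on the index plate, 0.016 at its upper stop. Draw it at least 0.010 to swing the arm; its spring pulls it down with 2.4 N when home, 5.6 N fully drawn. It moves with the arm's tail; with 1.5 mm of play in the hole it drops in within 0.015 rad of the right angle
- pin_knob (a point): centre of the round knob of the index pin, 22 mm across and 26 mm tall, upright, on the arm's tail (33 mm above the tail's top when home); it can be taken from above, drawn straight up and carried round the pivot by one hand
- square_top (a point): centre of the top end of the square spindle, on the screw's axis, 204 mm above the shelf; x and y lie square to its faces, z up. The spindle is 18 mm square, 24 mm tall (its top 7 mm reduced to 14 mm) and stands on a round collar 36 mm across; it turns with the screw but stays at this height
- platen: round pressing platen under the screw, 64 mm across, 11 mm thick. Its origin is on the screw's axis, at shelf level when fully raised; the underside is always 95 mm above the origin. It goes from 95 mm down to as low as 43 mm above the shelf and hangs on a stiff spring that gives 8 N per mm over 12 mm. Firmly clamped means more than 15 N, crushed more than 150 N
- crank_hub (a point): centre of the crank's hub, 34 mm square, 46 mm tall; x points along the crank's arm to its knob, z up. Socket: hole 20.5 mm square, open below, 27 mm deep; when fitted the hub stands on the spindle's collar and this point is 1 mm below the spindle's top. Arm: bar 16 mm wide, 11 mm thick, level with the hub's underside. 280 g. It lies in the tray on its flat underside, knob up
- crank_knob (a point): centre of the crank's wooden knob, 20 mm across and 42 mm tall, upright, freely turning on its pin 60 mm from the hub's axis, 10.5 mm higher than the hub's centre
- tray_in (a point): centre of the floor of the fixed shallow tin tray, 274 x 184 mm inside, floor 3 mm above the shelf, walls 16 mm high; x is along the tray's long side. The crank starts in it, beside the level-wind guide and the tension knob, which lie at its +x end
- guide: chrome level-wind guide in the tray (50 mm long, 27 mm high): leave alone
- tension_knob: pewter-coloured tension knob in the tray (26 mm across): leave alone
- side_plate: black plastic side plate lying on the shelf (70 mm across): leave alone
- fly_reel: brass fly reel lying on the shelf (82 mm across): leave alone
- spare_spool: bare aluminium spool on the shelf (60 mm across, 26 mm high): leave alone
- oil_bottle: small yellow oil bottle on the shelf (85 mm tall): leave alone
- driver: screwdriver on the shelf (150 mm long): leave alone
- spindle (a joint): angle of the screw's spindle, rad, growing clockwise seen from above: 0 with the platen fully up; each turn lowers it 20 mm. Turning it freely takes about 0.2 N m (3.3 N at the crank's knob); the press force adds to this, 0.11 N m (1.8 N at the knob) for 35 N at the platen. Let go, the screw stays put and holds up to about 60 N
Things that resemble listed ones, but are neither listed nor needed, are in the scene too. Leave any blue look-alike of the part that bears crank_hub alone. Leave any orange look-alike of the part that bears disc4_mid alone.

How it is judged:
By the outcome, as a careful person would: the job done as asked, in the order asked, and still so for the second after the job is handed in, with the robot touching nothing.
Of disc1, disc2, disc3, disc4 only 2 to 4 are there at a start; the rules pass over those that are not, and their reading is None.
At some moment in a run one of crank, disc1, disc2, disc3, disc4 may be knocked a few centimetres aside while the robot is not near it.
Once in a run the grip may slacken for a moment while it holds something.
It also fails if it takes over 210 s, if anything falls off the work surface, if the arm or the gripper's body presses on something with over 40 N, if the wrist force passes 120 N, or if a joint passes its speed limit or range.

## Working session

There is one attempt and no reset: what is moved stays moved. The work goes in short steps, Python scripts to look and compute and a tool call to move; the robot and the scene stay as the last step left them, time stands still between calls to the robot, and variables do not carry over. Pictures are saved under pics/ and viewed, and the job is handed in when it is done.

Besides the shell and the picture viewer there is one more tool, called after ">>>" as name(argument=value, ...), one argument or row to a line, values as JSON. arm_command: Moves the arm, as the interface text tells. Its arguments: {"type":"object","properties":{"rows":{"type":"array"},"grip":{"type":"number"},"squeeze":{"type":"number"}},"required":["rows"]}

```bash
ls; mkdir -p pics; cat > h.py <<'E'
import numpy as np, cv2
from rig import bot
def K(f):
    h=f["pixels"].shape[0]; fl=h/2/np.tan(np.radians(f["vertical_fov"])/2)
    return np.array([[fl,0,f["cx"]],[0,fl,f["cy"]],[0,0,1.]])
def grab(n,save=None):
    f=bot.grab_frame(n); f["K"]=K(f); f["D"]=np.array(f["D"],float); f["W"]=np.array(f["world_to_cam"])
    f["pixels"]=np.array(f["pixels"])
    if save: cv2.imwrite("pics/"+save+".png",f["pixels"])
    return f
def ray(f,uv):
    p=cv2.undistortPoints(np.array([[uv]],float),f["K"],f["D"])[0,0]
    d=np.array([p[0],-p[1],-1.]); R=f["W"][:3,:3]; t=f["W"][:3,3]
    return -R.T@t, R.T@d
def onz(f,uv,z):
    c,d=ray(f,uv); return c+d*(z-c[2])/d[2]
def proj(f,P):
    P=np.atleast_2d(np.array(P,float)); c=(f["W"][:3,:3]@P.T).T+f["W"][:3,3]
    c=c*[1,-1,-1]
    return cv2.projectPoints(c,np.zeros(3),np.zeros(3),f["K"],f["D"])[0][:,0]
def tri(fa,ua,fb,ub):
    c1,d1=ray(fa,ua);c2,d2=ray(fb,ub)
    s=np.linalg.lstsq(np.stack([d1,-d2],1),c2-c1,rcond=None)[0]
    a=c1+d1*s[0];b=c2+d2*s[1]
    return (a+b)/2,np.linalg.norm(a-b)
E
python3 - <<'E'
from h import *
import json
for n in("top","side"):
    f=grab(n,n+"0"); print(n,f["vertical_fov"],f["cx"],f["cy"],f["D"],f["W"].round(3).tolist())
s=bot.get_state();print(s,bot.grip_point_offset)
E
```

```text
pics
top 50.40596075611471 247.5005034607473 194.2875244629235 [-0.12968936  0.          0.          0.          0.        ] [[0.04, -0.999, -0.002, -62.732], [0.974, 0.038, 0.223, -555.68], [-0.223, -0.01, 0.975, -1156.989], [0.0, 0.0, 0.0, 1.0]]
side 55.64914447838256 253.23436592723618 196.83740013746538 [0.01424036 0.         0.         0.         0.        ] [[0.988, -0.155, -0.003, -553.369], [0.123, 0.771, 0.625, -107.333], [-0.094, -0.617, 0.781, -1303.003], [0.0, 0.0, 0.0, 1.0]]
{'time': 0.1, 'joints': array([-1.40817964,  0.33383121,  0.03985751,  1.46618807, -0.01341605,
        1.3432864 , -0.05850675]), 'qd': array([ 3.79874469e-05, -2.05112437e-03, -8.01093387e-04, -2.85852714e-03,
       -9.65518720e-04,  4.91565814e-04,  1.14280577e-03]), 'effort': array([ 5.43907328e-03, -6.60017252e+01,  1.37093022e+00, -4.06467569e+01,
        1.69895624e-02,  8.96861282e-03, -4.40442409e-05]), 'tool_pos': array([168.14612868, 627.44936269, 230.51324937]), 'ee_rot': array([ 4.69891105e-04,  7.93361788e-01,  6.08749990e-01, -5.50338733e-04]), 'force': array([ 0.09975713,  0.06770076, -0.91441448]), 'ft_torque': array([ 0.01425242, -0.01572901,  0.0116581 ]), 'grip_width': 85.50003688373477} 18.700000000000003
```

View pics/top0.png

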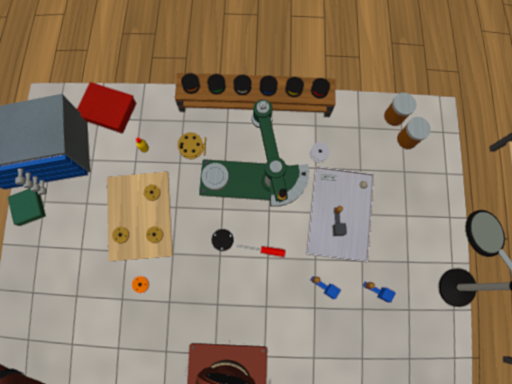

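View pics/side0.png

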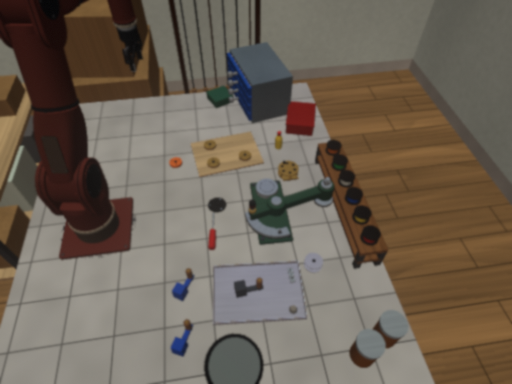

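```bash
python3 - <<'E'
import cv2
t=cv2.imread('pics/top0.png');s=cv2.imread('pics/side0.png')
cv2.imwrite('pics/c1.png',cv2.resize(t[90:270,95:245],None,fx=4,fy=3.3,interpolation=3) if 0 else cv2.resize(t[150:290,100:250],None,fx=4,fy=4,interpolation=3))
cv2.imwrite('pics/c2.png',cv2.resize(t[90:270,190:385],None,fx=3.3,fy=3.3,interpolation=3)[:600])
cv2.imwrite('pics/c3.png',cv2.resize(s[165:330,200:345],None,fx=3.6,fy=3.6,interpolation=3)[:600])
E
```

```text
(no output)
```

View pics/c1.png

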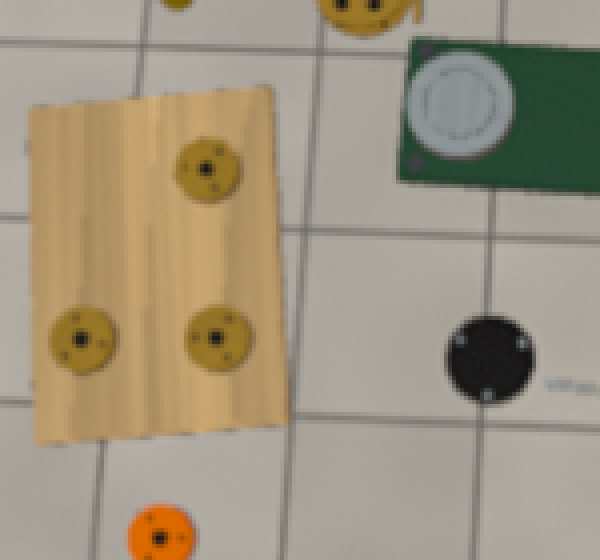

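View pics/c2.png

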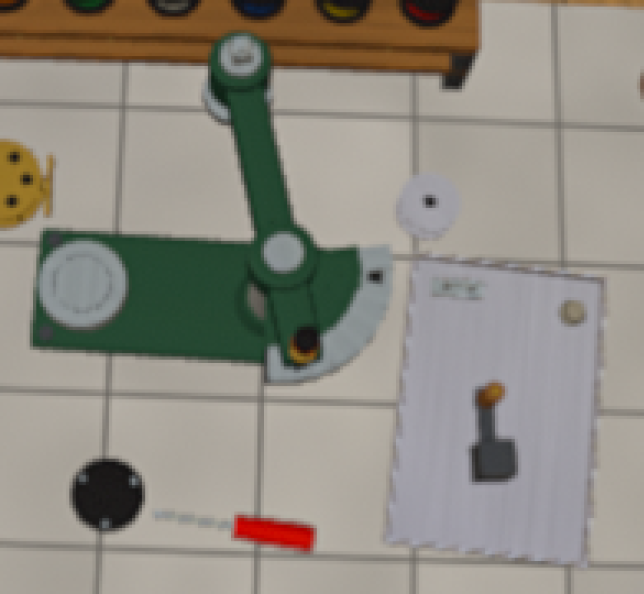

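View pics/c3.png

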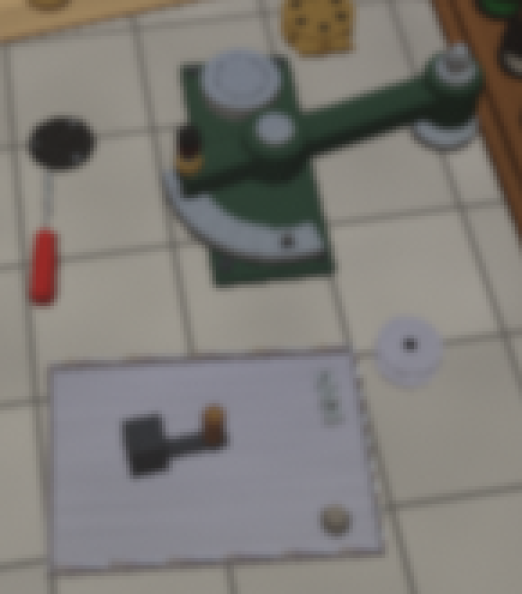

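```bash
cat > m.py <<'E'
from h import *
def blob(f,lo,hi,roi,minA=30):
    x0,y0,x1,y1=roi
    hsv=cv2.cvtColor(f["pixels"],cv2.COLOR_BGR2HSV)
    m=cv2.inRange(hsv,np.array(lo),np.array(hi)); mm=np.zeros_like(m); mm[y0:y1,x0:x1]=m[y0:y1,x0:x1]
    mm=cv2.morphologyEx(mm,cv2.MORPH_CLOSE,np.ones((5,5)))
    cs,_=cv2.findContours(mm,cv2.RETR_EXTERNAL,cv2.CHAIN_APPROX_NONE)
    out=[]
    for c in cs:
        if cv2.contourArea(c)<minA: continue
        e=cv2.fitEllipse(c) if len(c)>5 else None
        M=cv2.moments(c); out.append((np.array([M['m10']/M['m00'],M['m01']/M['m00']]),cv2.contourArea(c),e))
    return out
E
python3 - <<'E'
from m import *
t=grab("top");s=grab("side")
for f,n,roi in((t,"top",(105,170,172,262)),(s,"side",(190,133,262,176))):
    hsv=cv2.cvtColor(f["pixels"],cv2.COLOR_BGR2HSV)
    if n=="top": print(hsv[190,147],hsv[235,149],hsv[220,135], hsv[176,215],hsv[176,205])
    if n=="side": print(hsv[145,205],hsv[157,245],hsv[155,225],hsv[188,267])
    for c,a,e in blob(f,(15,150,60),(28,255,175),roi):
        print(n,c.round(1),a,e, onz(f,c,20).round(1), onz(f,e[0],20).round(1))
E
```

```text
[ 21 191 152] [ 21 186 136] [ 18 112 192] [ 93  15 150] [ 93  16 143]
top [154.  234.3] 186.0 ((154.00828552246094, 234.339599609375), (15.168561935424805, 15.78132152557373), 71.35042572021484) [430.9 240.1  20. ] [430.9 240.1  20. ]
top [120.3 234.5] 183.5 ((120.29913330078125, 234.49671936035156), (15.13615608215332, 15.594618797302246), 57.838623046875) [425.6 345.3  20. ] [425.5 345.3  20. ]
top [151.5 192. ] 173.0 ((151.45950317382812, 192.0173797607422), (14.437664031982422, 15.3677978515625), 75.70928192138672) [563.  259.9  20. ] [563.  259.9  20. ]
[ 19 141 125] [ 19 143 118] [ 18 100 164] [110  34 135]
```

```bash
python3 - <<'E'
from m import *
t=grab("top");s=grab("side")
for c,a,e in blob(s,(12,122,60),(28,255,150),(190,133,262,176),15): print(c.round(1),a, onz(s,c,20).round(1),onz(s,e[0],20).round(1))
for P in ([430.9,240.1,20],[425.6,345.3,20],[563,259.9,20]): print(proj(s,P))
# crops
def crop(f,x0,y0,x1,y1,k,name): cv2.imwrite("pics/"+name,cv2.resize(f["pixels"][y0:y1,x0:x1],None,fx=k,fy=k,interpolation=cv2.INTER_CUBIC))
crop(t,195,95,315,215,5,"p_t.png"); crop(s,240,170,340,250,7,"p_s.png")
crop(t,305,160,380,265,5.5,"tr_t.png"); crop(s,205,255,310,325,7,"tr_s.png")
E
```

```text
[212.9 162.1] 74.5 [431.9 236.6  20. ] [431.9 236.5  20. ]
[244.5 154.9] 77.0 [563.9 257.3  20. ] [563.8 257.2  20. ]
[209.4 144.7] 67.5 [426.1 340.9  20. ] [426.1 340.7  20. ]
[[212.59002775 161.53146634]]
[[209.19880657 143.98714225]]
[[244.15691933 154.48376761]]
```

View pics/p_t.png

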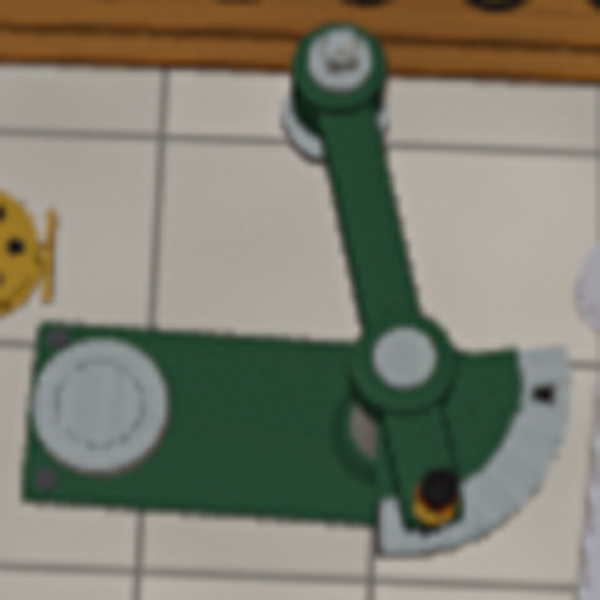

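View pics/p_s.png

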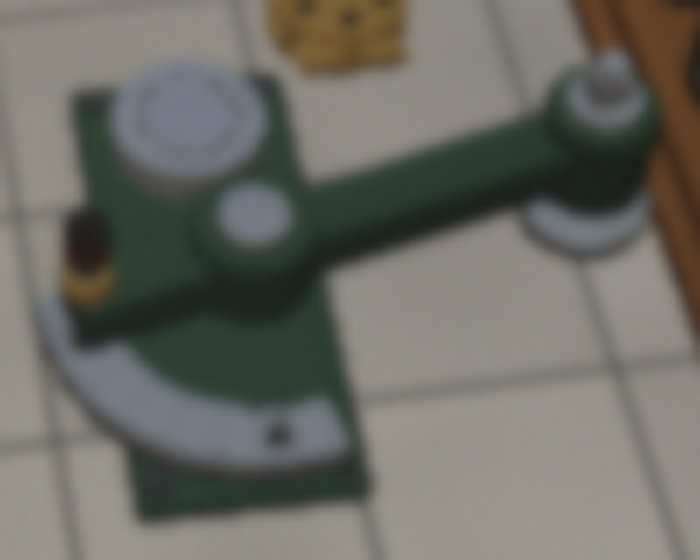

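View pics/tr_t.png

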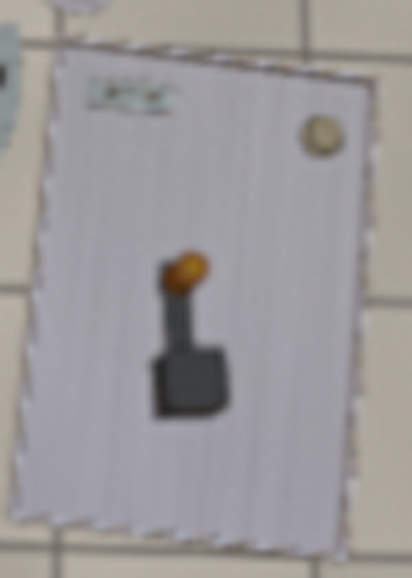

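View pics/tr_s.png

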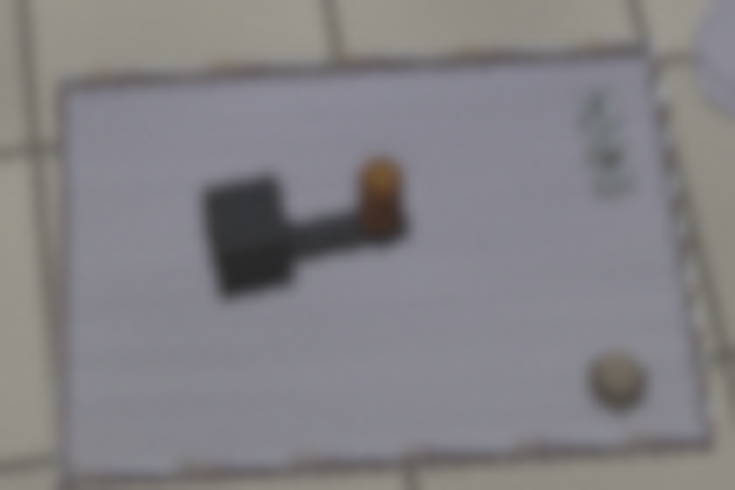

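```bash
cat > press.py <<'E'
from m import *
t=grab("top");s=grab("side")
def greyblob(f,roi,z,vmin=90):
    for c,a,e in blob(f,(80,0,vmin),(130,60,255),roi,20): print(c.round(1),a,[np.round(v,1) for v in e],onz(f,c,z).round(1))
print("bed");greyblob(t,(195,155,232,195),36);greyblob(s,(252,175,280,200),36,100)
print("hub");greyblob(t,(265,155,287,180),170);greyblob(s,(268,193,285,208),170,100)
print("camT",(-t["W"][:3,:3].T@t["W"][:3,3]).round(), "camS",(-s["W"][:3,:3].T@s["W"][:3,3]).round())
def on2(ut,us): p,g=tri(t,ut,s,us); print("tri",p.round(1),round(g,1))
on2((275.8,166.4),(240+255/7,170+215/7))
on2((195+341/5,95+52/5),(240+608/7,170+72/7))
print("knob black top",onz(t,(195+440/5,95+488/5),210), onz(s,(240+87/7,170+222/7),210))
E
python3 press.py
python3 - <<'E'
from m import *
s=grab("side");t=grab("top")
for n,f,roi in(("t",t,(310,190,365,250)),("s",s,(225,270,275,305))):
  print(n,"hub dark");
  for c,a,e in blob(f,(0,0,0),(180,90,105),roi,20): print(c,a,e)
  print("wood")
  for c,a,e in blob(f,(5,120,60),(25,255,255),roi,5): print(c,a,e)
E
```

```text
bed
[214.3 175.6] 484.0 [array([214.3, 175.6]), array([24.3, 25.5]), np.float64(70.8)] [619.   64.4  36. ]
[267.  187.2] 288.0 [array([267.8, 187.8]), array([17. , 26.1]), np.float64(124.1)] [622.   58.3  36. ]
hub
[275.  166.1] 83.0 [array([275. , 166.1]), array([10.3, 10.5]), np.float64(51.7)] [ 616.2 -114.9  170. ]
[275.2 199.3] 57.0 [array([274.4, 198.8]), array([ 7.3, 14.5]), np.float64(131.2)] [ 614.8 -106.6  170. ]
camT [ 285.  -53. 1252.] camS [ 437. -807. 1083.]
tri [ 615.5 -116.6  174.4] 2.8
tri [788.  -76.1 195.2] 4.2
knob black top [ 532.20964279 -135.28061827  210.        ] [ 537.0382298  -135.55481347  210.        ]
t hub dark
[338.50904393 225.8630491 ] 193.5 ((338.24676513671875, 225.2742462158203), (12.71786880493164, 28.41748046875), 169.0784912109375)
wood
[338.04166667 209.16666667] 24.0 ((338.0184326171875, 209.15975952148438), (4.341526985168457, 7.635060787200928), 48.39665222167969)
s hub dark
[245.80294659 287.80540209] 271.5 ((245.72476196289062, 287.28448486328125), (15.76308536529541, 30.937435150146484), 77.17439270019531)
wood
[259. 281.] 6.0 ((259.0, 281.0), (2.1821789741516113, 4.082482814788818), 0.0)
```

```bash
cat > go.py <<'E'
import sys,numpy as np
from rig import bot
from scipy.spatial.transform import Rotation as R
def st():
    s=bot.get_state(); q=s["ee_rot"]; return s,R.from_quat([q[1],q[2],q[3],q[0]])
def to(x,y,z,yaw=None,n=1):
    s,r=st(); X=r.as_matrix(); d=X.T@(np.array([x,y,z])-s["tool_pos"])/500
    cy=np.degrees(np.arctan2(X[1,0],X[0,0]))
    if yaw is None: yaw=cy
    c,sn=np.cos(np.radians(yaw)),np.sin(np.radians(yaw))
    T=R.from_matrix(np.array([[c,sn,0],[sn,-c,0],[0,0,-1.]]))
    rv=(r.inv()*T).as_rotvec(degrees=True)/60
    print("t",round(s["time"],1),"pos",s["tool_pos"].round(1),"yaw",round(cy,1),"tilt",np.degrees(np.arccos(-X[2,2])).round(2),"F",np.round(s["force"],1),"w",round(s["grip_width"],1),"j7",round(s["joints"][6],2))
    print("total",d.round(4),rv.round(4)," n>=",int(np.ceil(max(np.linalg.norm(d)*10,np.linalg.norm(rv)/.143))),"| per row /%d"%n,(d/n).round(4),(rv/n).round(4))
if __name__=="__main__":
    a=[float(v) for v in sys.argv[1:]]; to(*a[:3],yaw=a[3] if len(a)>3 else None,n=int(a[4]) if len(a)>4 else 1)
E
python3 go.py 168.1 627.4 230.5 90 2
```

```text
t 0.5 pos [168.2 627.8 231.3] yaw 75.0 tilt 0.01 F [-0.7 -0.8  0.3] w 85.5 j7 -0.06
total [-0.0008 -0.      0.0016] [-0.0e+00  1.0e-04 -2.5e-01]  n>= 2 | per row /2 [-0.0004 -0.      0.0008] [-0.00e+00  1.00e-04 -1.25e-01]
```

>>> arm_command(
  rows=[
    [0,0,0,0,0,-0.125],
    [0,0,0,0,0,-0.125],
    [0,0,0,0,0,0],
  ],
  grip=0.7,
  squeeze=40,
)

```text
time: 0.8
tool_pos: [168.3, 627.8, 231.3]
ee_rot: [-0.0, 0.706, 0.708, -0.0]
force: [0.4, 0.8, -0.8]
grip_width: 72.5
```

```bash
python3 go.py 563 259.5 110 90 13
```

```text
t 0.8 pos [168.3 627.8 231.3] yaw 90.1 tilt 0.0 F [ 0.4  0.8 -0.8] w 72.5 j7 0.2
total [-0.7382  0.7879  0.2426] [-0.0001 -0.      0.0019]  n>= 12 | per row /13 [-0.0568  0.0606  0.0187] [-0.     -0.      0.0001]
```

>>> arm_command(
  rows=[
    [-0.0568,0.0606,0.0187,0,0,0],
    [-0.0568,0.0606,0.0187,0,0,0],
    [-0.0568,0.0606,0.0187,0,0,0],
    [-0.0568,0.0606,0.0187,0,0,0],
    [-0.0568,0.0606,0.0187,0,0,0],
    [-0.0568,0.0606,0.0187,0,0,0],
    [-0.0568,0.0606,0.0187,0,0,0],
    [-0.0568,0.0606,0.0187,0,0,0],
    [-0.0568,0.0606,0.0187,0,0,0],
    [-0.0568,0.0606,0.0187,0,0,0],
    [-0.0568,0.0606,0.0187,0,0,0],
    [-0.0568,0.0606,0.0187,0,0,0],
    [-0.0568,0.0606,0.0187,0,0,0],
    [0,0,0,0,0,0],
    [0,0,0,0,0,0],
  ],
)

```text
time: 2.3
tool_pos: [562.6, 257.5, 109.4]
ee_rot: [0.0, 0.709, 0.705, -0.0]
force: [1.2, -0.2, 1.2]
grip_width: 72.9
```

```bash
python3 go.py 563 259.5 8 90 6; python3 - <<'E'
from h import *
for n in("top","side"):
  f=grab(n); c=proj(f,[563,259.5,60])[0].astype(int); x,y=np.maximum(c-[50,45],0)
  cv2.imwrite(f"pics/a_{n}.png",cv2.resize(f["pixels"][y:y+90,x:x+100],None,fx=6,fy=6,interpolation=3)); print(x,y)
E
```

```text
t 2.3 pos [562.6 257.5 109.4] yaw 89.7 tilt 0.04 F [ 1.2 -0.2  1.2] w 72.9 j7 1.15
total [0.0041 0.0009 0.2028] [-0.0005  0.0005 -0.0055]  n>= 3 | per row /6 [0.0007 0.0002 0.0338] [-0.0001  0.0001 -0.0009]
98 144
193 102
```

View pics/a_side.png

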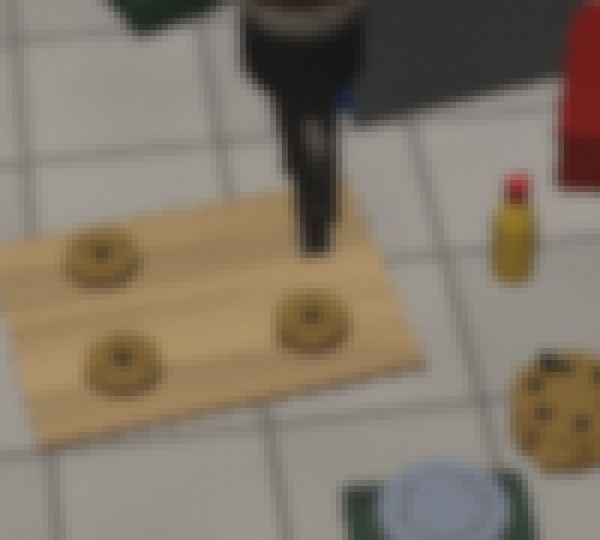

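View pics/a_top.png

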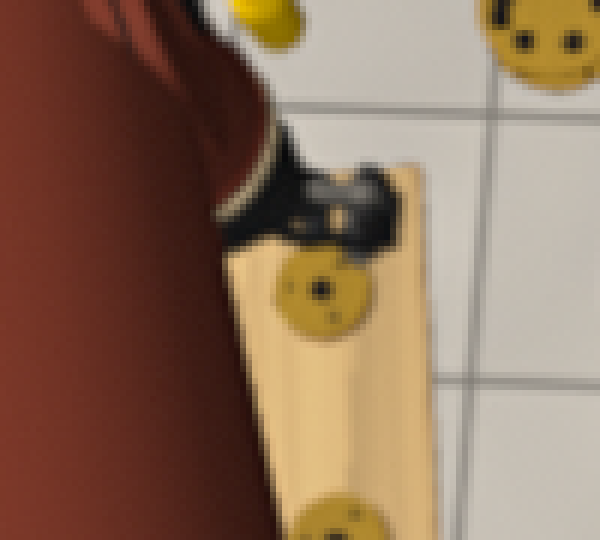

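>>> arm_command(
  rows=[
    [0.004,0.001,0.04,0,0,0],
    [0,0,0.04,0,0,0],
    [0,0,0.04,0,0,0],
    [0,0,0.04,0,0,0],
    [0,0,0.03,0,0,0],
    [0,0,0.013,0,0,0],
    [0,0,0,0,0,0],
    [0,0,0,0,0,0],
  ],
)

```text
time: 3.2
tool_pos: [563.0, 261.1, 9.1]
ee_rot: [0.0, 0.707, 0.707, 0.001]
force: [-0.5, -0.6, -0.2]
grip_width: 72.4
```

```bash
python3 go.py 563 259.5 6 90
```

```text
t 3.2 pos [563.  261.1   9.1] yaw 90.0 tilt 0.06 F [-0.5 -0.6 -0.2] w 72.4 j7 1.18
total [-0.0032 -0.      0.0062] [ 0.0008 -0.0006  0.0001]  n>= 1 | per row /1 [-0.0032 -0.      0.0062] [ 0.0008 -0.0006  0.0001]
```

>>> arm_command(
  rows=[
    [-0.003,0,0.005,0,0,0],
    [0,0,0,0,0,0],
    [0,0,0,0,0,0],
  ],
)

```text
time: 3.5
tool_pos: [562.9, 259.1, 6.2]
ee_rot: [0.0, 0.707, 0.707, 0.0]
force: [-0.4, -0.1, 0.6]
grip_width: 72.7
```

>>> arm_command(
  rows=[
    [0,0,0,0,0,0],
    [0,0,0,0,0,0],
    [0,0,0,0,0,0],
    [0,0,0,0,0,0],
    [0,0,0,0,0,0],
    [0,0,0,0,0,0],
  ],
  grip=-1,
)

```text
time: 4.1
tool_pos: [562.9, 259.4, 6.4]
ee_rot: [-0.0, 0.707, 0.707, 0.0]
force: [-2.6, 0.5, 5.3]
grip_width: 49.9
```

```bash
python3 go.py 563 259.5 100 90
```

```text
t 4.1 pos [562.9 259.4   6.4] yaw 90.0 tilt 0.04 F [-2.6  0.5  5.3] w 49.9 j7 1.18
total [ 0.0004  0.0004 -0.1871] [ 0.0005 -0.0005  0.    ]  n>= 2 | per row /1 [ 0.0004  0.0004 -0.1871] [ 0.0005 -0.0005  0.    ]
```

>>> arm_command(
  rows=[
    [0,0,-0.02,0,0,0],
    [0,0,-0.04,0,0,0],
    [0,0,-0.06,0,0,0],
    [0,0,-0.06,0,0,0],
    [0,0,0,0,0,0],
    [0,0,0,0,0,0],
  ],
)

```text
time: 4.7
tool_pos: [563.0, 259.3, 96.8]
ee_rot: [0.0, 0.707, 0.707, 0.001]
force: [0.5, 0.7, -0.9]
grip_width: 50.2
```

```bash
python3 go.py 619.5 64 120 90 5; python3 - <<'E'
from h import *
for n in("top","side"):
  f=grab(n); c=proj(f,[563,259.5,90])[0].astype(int); x,y=np.maximum(c-[50,45],0)
  cv2.imwrite(f"pics/b_{n}.png",cv2.resize(f["pixels"][y:y+90,x:x+100],None,fx=6,fy=6,interpolation=3)); print(x,y)
E
```

```text
t 4.7 pos [563.  259.3  96.8] yaw 90.0 tilt 0.09 F [ 0.5  0.7 -0.9] w 50.2 j7 1.16
total [-0.3905  0.1131 -0.0467] [ 0.0013 -0.0009 -0.    ]  n>= 5 | per row /5 [-0.0781  0.0226 -0.0093] [ 0.0003 -0.0002 -0.    ]
96 141
193 96
```

View pics/b_side.png

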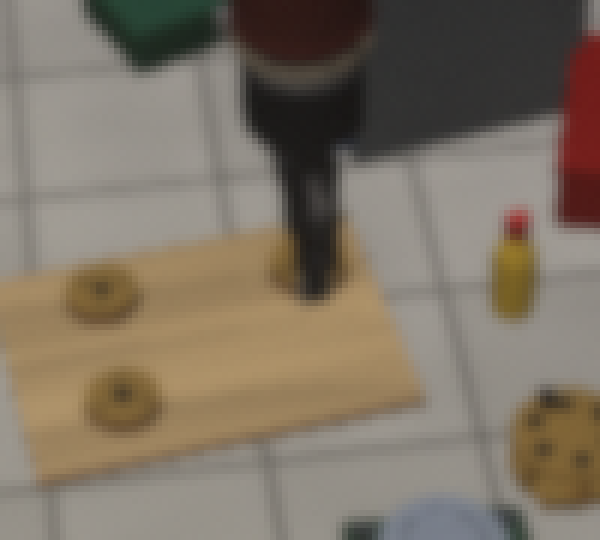

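View pics/b_top.png

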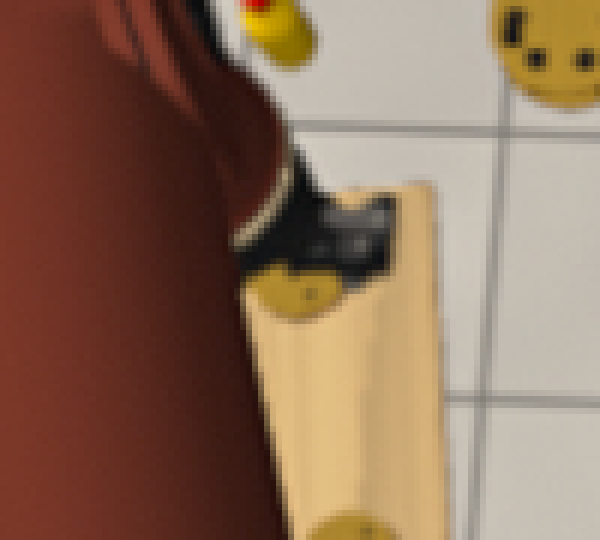

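```bash
python3 - <<'E'
from h import *
f=grab("top"); print(proj(f,[[563,259.3,110.8],[537,259.3,110.8],[563,285.3,110.8],[563,233.3,110.8]]))
f=grab("side"); print(proj(f,[[563,259.3,110.8],[537,259.3,110.8],[589,259.3,110.8]]))
E
```

```text
[[144.51915215 184.8978925 ]
 [143.66153674 193.59504011]
 [135.79017595 184.57369688]
 [153.29136926 185.22442556]]
[[243.65733034 138.04724962]
 [237.09103941 138.75929591]
 [250.20097351 137.3371011 ]]
```

>>> arm_command(
  rows=[
    [-0.0781,0.0224,-0.0093,0,0,0],
    [-0.0781,0.0224,-0.0093,0,0,0],
    [-0.0781,0.0224,-0.0093,0,0,0],
    [-0.0781,0.0224,-0.0093,0,0,0],
    [-0.0781,0.0224,-0.0093,0,0,0],
    [0,0,0,0,0,0],
    [0,0,0,0,0,0],
    [0,0,0,0,0,0],
  ],
)

```text
time: 5.7
tool_pos: [618.0, 65.1, 118.2]
ee_rot: [-0.001, 0.707, 0.708, -0.0]
force: [0.5, 0.6, -2.0]
grip_width: 50.0
```

```bash
python3 go.py 619.2 64.2 38 90 5; python3 - <<'E'
from h import *
for n in("top","side"):
  f=grab(n); c=proj(f,[619,64,60])[0].astype(int); x,y=np.maximum(c-[50,45],0)
  cv2.imwrite(f"pics/d_{n}.png",cv2.resize(f["pixels"][y:y+90,x:x+100],None,fx=6,fy=6,interpolation=3)); print(x,y)
E
```

```text
t 5.7 pos [618.   65.1 118.2] yaw 90.1 tilt 0.09 F [ 0.5  0.6 -2. ] w 50.0 j7 1.51
total [-0.0018  0.0026  0.1603] [-0.0014 -0.0003  0.0011]  n>= 2 | per row /5 [-0.0004  0.0005  0.0321] [-0.0003 -0.0001  0.0002]
163 128
216 136
```

View pics/d_side.png

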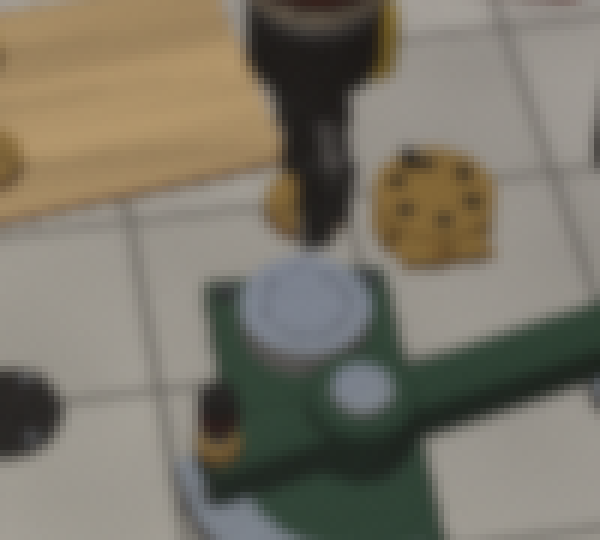

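View pics/d_top.png

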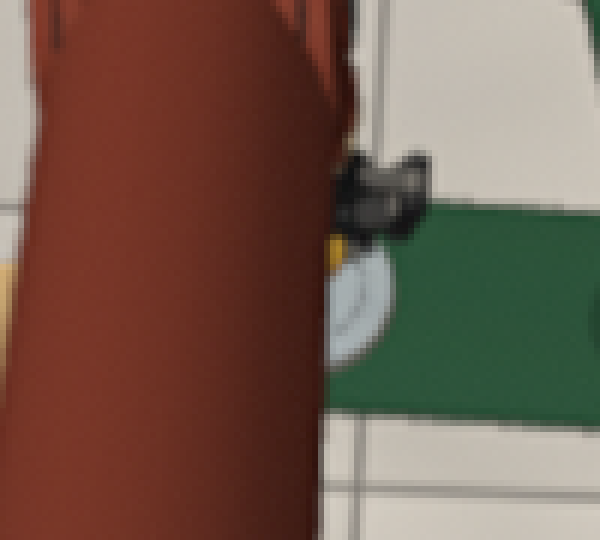

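```bash
python3 - <<'E'
from h import *
f=grab("side"); print(proj(f,[[618,65.1,132],[592,65.1,132],[644,65.1,132],[618,40,120],[607,35,120],[629,35,120]]))
E
```

```text
[[266.32249153 168.49145403]
 [259.13610625 169.33413978]
 [273.48227711 167.65158715]
 [267.48785973 175.91808706]
 [264.68273938 177.32181008]
 [270.79310317 176.59144916]]
```

>>> arm_command(
  rows=[
    [-0.002,0.002,0.04,0,0,0],
    [0,0,0.04,0,0,0],
    [0,0,0.04,0,0,0],
    [0,0,0.03,0,0,0],
    [0,0,0.012,0,0,0],
    [0,0,0,0,0,0],
    [0,0,0,0,0,0],
    [0,0,0,0,0,0],
  ],
)

```text
time: 6.65
tool_pos: [620.4, 63.0, 39.1]
ee_rot: [0.0, 0.707, 0.707, 0.001]
force: [-0.1, -0.1, -1.3]
grip_width: 50.3
```

```bash
python3 go.py 619.2 64.2 34.6 90
```

```text
t 6.7 pos [620.4  63.   39.1] yaw 90.0 tilt 0.09 F [-0.1 -0.1 -1.3] w 50.3 j7 1.54
total [ 0.0024 -0.0023  0.009 ] [ 0.0015 -0.0003  0.    ]  n>= 1 | per row /1 [ 0.0024 -0.0023  0.009 ] [ 0.0015 -0.0003  0.    ]
```

>>> arm_command(
  rows=[
    [0.002,-0.002,0.005,0,0,0],
    [0,0,0.003,0,0,0],
    [0,0,0,0,0,0],
    [0,0,0,0,0,0],
    [0,0,0,0,0,0],
  ],
)

```text
time: 7.15
tool_pos: [618.7, 64.1, 34.5]
ee_rot: [-0.0, 0.707, 0.707, 0.0]
force: [-2.7, 0.9, 5.7]
grip_width: 50.0
```

```bash
python3 go.py 619.2 64.2 34.6 90
```

```text
t 7.2 pos [618.7  64.1  34.5] yaw 90.0 tilt 0.03 F [-2.7  0.9  5.7] w 50.0 j7 1.54
total [ 0.0001  0.0009 -0.0003] [ 0.0003 -0.0004  0.0001]  n>= 1 | per row /1 [ 0.0001  0.0009 -0.0003] [ 0.0003 -0.0004  0.0001]
```

>>> arm_command(
  rows=[
    [0,0,0,0,0,0],
    [0,0,0,0,0,0],
    [0,0,0,0,0,0],
    [0,0,0,0,0,0],
  ],
  grip=0.7,
)

```text
time: 7.55
tool_pos: [618.6, 63.8, 33.9]
ee_rot: [0.0, 0.707, 0.707, -0.0]
force: [0.1, -0.3, -0.8]
grip_width: 72.6
```

>>> arm_command(
  rows=[
    [0,0,-0.03,0,0,0],
    [0,0,-0.06,0,0,0],
    [0,0,-0.06,0,0,0],
    [0.06,-0.06,-0.03,0,0,0],
    [0.07,-0.07,0,0,0,0],
    [0.07,-0.07,0,0,0,0],
    [0.07,-0.07,0,0,0,0],
    [0.07,-0.07,0,0,0,0],
    [0,0,0,0,0,0],
    [0,0,0,0,0,0],
  ],
)

```text
time: 8.55
tool_pos: [448.3, 234.9, 125.2]
ee_rot: [0.0, 0.706, 0.708, 0.001]
force: [0.8, -0.3, -0.0]
grip_width: 72.4
```

```bash
python3 go.py 431 240 100 90 3; python3 - <<'E'
from m import *
for n in("top","side"):
  f=grab(n); c=proj(f,[619,64,60])[0].astype(int); x,y=np.maximum(c-[50,45],0)
  cv2.imwrite(f"pics/e_{n}.png",cv2.resize(f["pixels"][y:y+90,x:x+100],None,fx=6,fy=6,interpolation=3)); print(x,y)
  cx,cy=proj(f,[619,64,48])[0].astype(int)
  for c,a,e in blob(f,(12,110,40),(28,255,200),(cx-12,cy-12,cx+13,cy+13)): print(n,"disc",onz(f,c,48).round(1),a,e)
E
```

```text
t 8.6 pos [448.3 234.9 125.2] yaw 90.1 tilt 0.09 F [ 0.8 -0.3 -0. ] w 72.4 j7 1.03
total [ 0.0103 -0.0347  0.0504] [ 0.0012 -0.0009  0.0024]  n>= 1 | per row /3 [ 0.0034 -0.0116  0.0168] [ 0.0004 -0.0003  0.0008]
163 128
top disc [618.5  62.7  48. ] 179.5 ((214.53167724609375, 174.72756958007812), (15.110179901123047, 15.284478187561035), 102.08479309082031)
216 136
side disc [619.1  57.9  48. ] 78.5 ((266.3896789550781, 185.2648468017578), (9.131379127502441, 11.194461822509766), 95.54560089111328)
```

View pics/e_side.png

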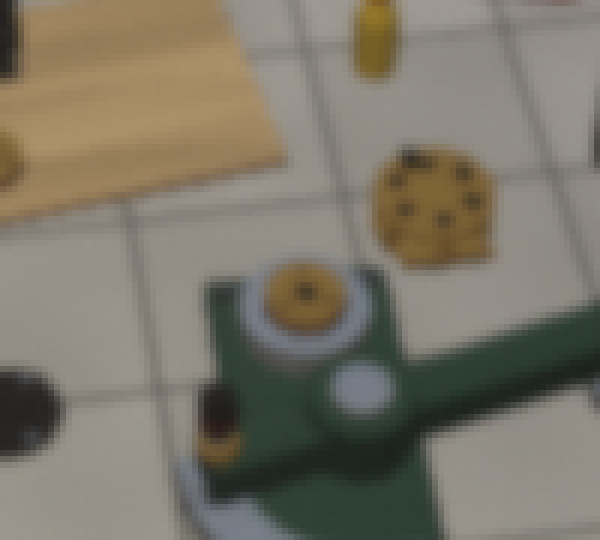

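View pics/e_top.png

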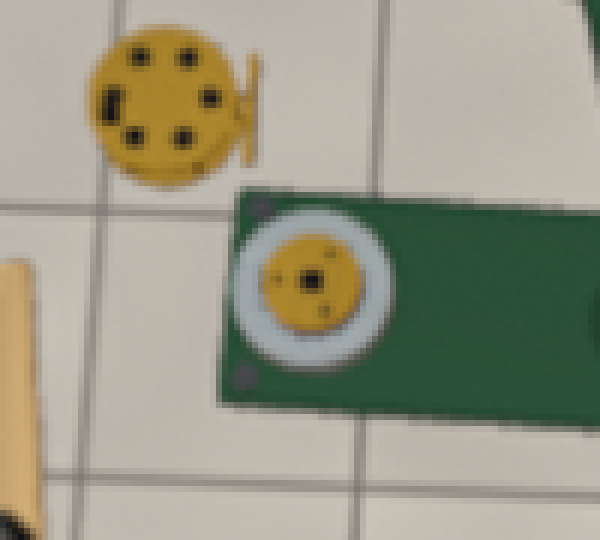

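```bash
python3 - <<'E'
from m import *
for n in("side",):
  f=grab(n)
  for c,a,e in blob(f,(12,122,60),(28,255,150),(180,125,262,180),15): print(c.round(1),a, onz(f,c,20).round(1))
  cv2.imwrite("pics/f.png",cv2.resize(f["pixels"][110:300,170:350],None,fx=3,fy=3,interpolation=3))
E
```

```text
[212.8 162.2] 77.5 [431.6 236.   20. ]
[208.3 144.7] 52.5 [421.4 341.3  20. ]
```

View pics/f.png

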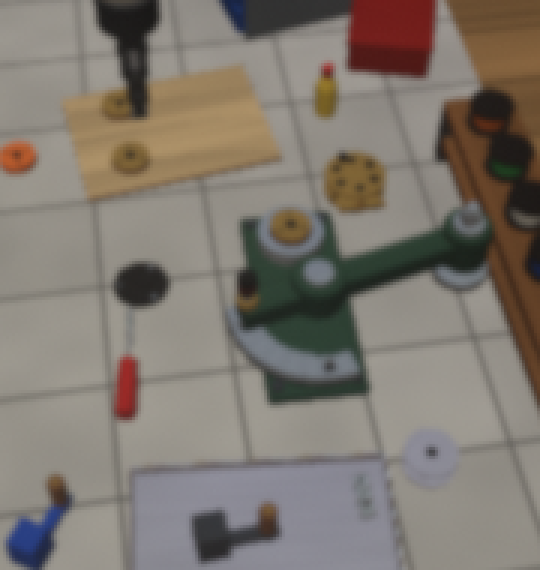

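>>> arm_command(
  rows=[
    [0.005,-0.017,0.04,0,0,0],
    [0.005,-0.017,0.04,0,0,0],
    [0,0,0.04,0,0,0],
    [0,0,0.04,0,0,0],
    [0,0,0.04,0,0,0],
    [0,0,0.02,0,0,0],
    [0,0,0,0,0,0],
    [0,0,0,0,0,0],
    [0,0,0,0,0,0],
  ],
)

```text
time: 9.6
tool_pos: [432.5, 239.1, 15.0]
ee_rot: [0.0, 0.707, 0.707, 0.001]
force: [-0.3, 0.4, 0.5]
grip_width: 72.8
```

```bash
python3 go.py 431 239.7 6.2 90
```

```text
t 9.6 pos [432.5 239.1  15. ] yaw 90.0 tilt 0.09 F [-0.3  0.4  0.5] w 72.8 j7 1.04
total [ 0.0012 -0.003   0.0176] [ 0.0012 -0.0008 -0.0005]  n>= 1 | per row /1 [ 0.0012 -0.003   0.0176] [ 0.0012 -0.0008 -0.0005]
```

>>> arm_command(
  rows=[
    [0.001,-0.003,0.017,0,0,0],
    [0,0,0,0,0,0],
    [0,0,0,0,0,0],
    [0,0,0,0,0,0],
  ],
)

```text
time: 10.0
tool_pos: [430.2, 239.4, 5.6]
ee_rot: [0.0, 0.707, 0.707, 0.0]
force: [-0.0, -0.8, -0.0]
grip_width: 72.7
```

```bash
python3 go.py 431 239.7 6.2 90
```

```text
t 10.0 pos [430.2 239.4   5.6] yaw 90.0 tilt 0.01 F [-0.  -0.8 -0. ] w 72.7 j7 1.04
total [ 0.0005  0.0017 -0.0011] [ 0.0001 -0.      0.0001]  n>= 1 | per row /1 [ 0.0005  0.0017 -0.0011] [ 0.0001 -0.      0.0001]
```

>>> arm_command(
  rows=[
    [0,0.0015,-0.001,0,0,0],
    [0,0,0,0,0,0],
    [0,0,0,0,0,0],
    [0,0,0,0,0,0],
    [0,0,0,0,0,0],
    [0,0,0,0,0,0],
  ],
  grip=-1,
)

```text
time: 10.6
tool_pos: [431.2, 239.6, 6.7]
ee_rot: [-0.0, 0.707, 0.707, 0.0]
force: [-1.9, -0.7, 7.1]
grip_width: 50.3
```

>>> arm_command(
  rows=[
    [0,0,-0.02,0,0,0],
    [0,0,-0.04,0,0,0],
    [0,0,-0.06,0,0,0],
    [0,0,-0.06,0,0,0],
    [0,0,0,0,0,0],
    [0,0,0,0,0,0],
  ],
)

```text
time: 11.2
tool_pos: [431.2, 239.6, 96.8]
ee_rot: [0.0, 0.707, 0.707, 0.001]
force: [-0.2, 0.5, -1.3]
grip_width: 50.1
```

```bash
python3 go.py 619 64.6 110 90 6
```

```text
t 11.2 pos [431.2 239.6  96.8] yaw 90.0 tilt 0.09 F [-0.2  0.5 -1.3] w 50.1 j7 1.01
total [-0.3499  0.3757 -0.0264] [ 0.0012 -0.001  -0.    ]  n>= 6 | per row /6 [-0.0583  0.0626 -0.0044] [ 0.0002 -0.0002 -0.    ]
```

>>> arm_command(
  rows=[
    [-0.0583,0.0626,-0.0044,0,0,0],
    [-0.0583,0.0626,-0.0044,0,0,0],
    [-0.0583,0.0626,-0.0044,0,0,0],
    [-0.0583,0.0626,-0.0044,0,0,0],
    [-0.0583,0.0626,-0.0044,0,0,0],
    [-0.0583,0.0626,-0.0044,0,0,0],
    [0,0,0.02,0,0,0],
    [0,0,0.04,0,0,0],
    [0,0,0.04,0,0,0],
    [0,0,0,0,0,0],
    [0,0,0,0,0,0],
    [0,0,0,0,0,0],
  ],
)

```text
time: 12.4
tool_pos: [619.0, 64.6, 60.0]
ee_rot: [0.0, 0.707, 0.707, 0.0]
force: [0.1, 0.1, -0.9]
grip_width: 49.9
```

```bash
python3 go.py 619 64.6 47 90
```

```text
t 12.4 pos [619.   64.6  60. ] yaw 90.0 tilt 0.04 F [ 0.1  0.1 -0.9] w 49.9 j7 1.53
total [ 0.0001 -0.      0.0259] [ 0.0007 -0.      0.0001]  n>= 1 | per row /1 [ 0.0001 -0.      0.0259] [ 0.0007 -0.      0.0001]
```

>>> arm_command(
  rows=[
    [0,0,0.018,0,0,0],
    [0,0,0.005,0,0,0],
    [0,0,0.003,0,0,0],
    [0,0,0,0,0,0],
    [0,0,0,0,0,0],
    [0,0,0,0,0,0],
  ],
)

```text
time: 13.0
tool_pos: [618.5, 64.6, 46.8]
ee_rot: [-0.0, 0.707, 0.707, -0.0]
force: [-3.8, 0.3, 5.2]
grip_width: 50.0
```

```bash
python3 go.py 619 64.6 46.5 90
```

```text
t 13.0 pos [618.5  64.6  46.8] yaw 90.0 tilt 0.03 F [-3.8  0.3  5.2] w 50.0 j7 1.54
total [0.0001 0.0011 0.0006] [-0.0003 -0.0003  0.    ]  n>= 1 | per row /1 [0.0001 0.0011 0.0006] [-0.0003 -0.0003  0.    ]
```

Contact; release and go for the third disc.

>>> arm_command(
  rows=[
    [0,0,0,0,0,0],
    [0,0,0,0,0,0],
    [0,0,0,0,0,0],
    [0,0,0,0,0,0],
  ],
  grip=0.7,
)

```text
time: 13.4
tool_pos: [618.7, 64.5, 46.2]
ee_rot: [0.0, 0.707, 0.707, -0.0]
force: [0.1, 0.2, -0.2]
grip_width: 72.5
```

>>> arm_command(
  rows=[
    [0,0,-0.03,0,0,0],
    [0,0,-0.06,0,0,0],
    [0,0,-0.06,0,0,0],
    [0.07,-0.049,-0.02,0,0,0],
    [0.07,-0.049,0,0,0,0],
    [0.07,-0.049,0,0,0,0],
    [0.07,-0.049,0,0,0,0],
    [0.07,-0.049,0,0,0,0],
    [0.07,-0.049,0,0,0,0],
    [0.07,-0.049,0,0,0,0],
    [0,0,0,0,0,0],
    [0,0,0,0,0,0],
    [0,0,0,0,0,0],
  ],
)

```text
time: 14.7
tool_pos: [448.2, 308.5, 131.9]
ee_rot: [0.0, 0.708, 0.707, 0.0]
force: [-0.2, 0.4, 0.7]
grip_width: 72.5
```

```bash
python3 go.py 425.6 345 6.2 90 3; python3 - <<'E'
from m import *
for n in("top","side"):
  f=grab(n)
  cx,cy=proj(f,[619,64,60])[0].astype(int)
  for c,a,e in blob(f,(12,110,40),(28,255,200),(cx-12,cy-12,cx+13,cy+13)): print(n,"disc",onz(f,c,60).round(1),a,e)
  if n=="side":
    for c,a,e in blob(f,(12,122,60),(28,255,150),(180,125,262,180),15): print(c.round(1),a, onz(f,c,20).round(1))
    cv2.imwrite("pics/g.png",cv2.resize(f["pixels"][110:300,170:350],None,fx=3,fy=3,interpolation=3))
E
```

```text
t 14.7 pos [448.2 308.5 131.9] yaw 89.9 tilt 0.05 F [-0.2  0.4  0.7] w 72.5 j7 0.93
total [ 0.073  -0.0455  0.2514] [ 0.0009  0.     -0.0015]  n>= 3 | per row /3 [ 0.0243 -0.0152  0.0838] [ 0.0003  0.     -0.0005]
top disc [616.6  62.4  60. ] 193.5 ((214.3007049560547, 174.29241943359375), (15.489548683166504, 16.034221649169922), 143.2731475830078)
side disc [618.   54.5  60. ] 96.5 ((266.3382873535156, 183.8844451904297), (10.809779167175293, 11.588557243347168), 77.3387222290039)
[209.4 144.6] 67.5 [426.  341.6  20. ]
```

View pics/g.png

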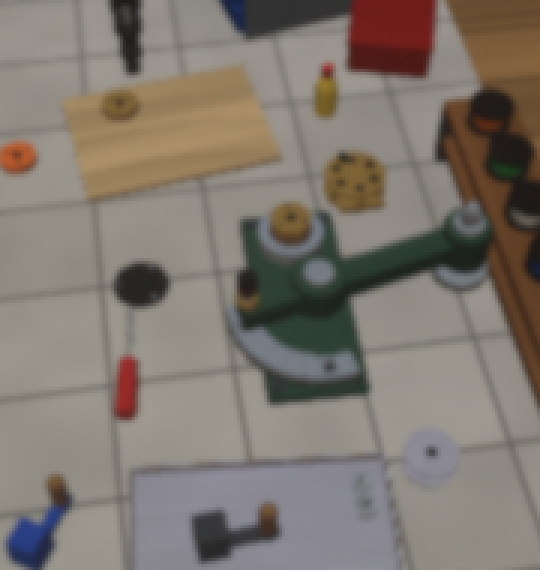

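>>> arm_command(
  rows=[
    [0.0365,-0.023,0.03,0,0,0],
    [0.0365,-0.023,0.04,0,0,0],
    [0,0,0.05,0,0,0],
    [0,0,0.05,0,0,0],
    [0,0,0.04,0,0,0],
    [0,0,0.03,0,0,0],
    [0,0,0,0,0,0],
    [0,0,0,0,0,0],
    [0,0,0,0,0,0],
    [0,0,0,0,0,0],
  ],
)

```text
time: 15.8
tool_pos: [424.9, 346.3, 12.3]
ee_rot: [0.0, 0.707, 0.707, 0.001]
force: [-0.1, -0.5, -0.0]
grip_width: 72.6
```

```bash
python3 go.py 425.8 345 6.2 90
```

```text
t 15.8 pos [424.9 346.3  12.3] yaw 90.0 tilt 0.1 F [-0.1 -0.5 -0. ] w 72.6 j7 0.87
total [-0.0026  0.0018  0.0121] [ 0.0011 -0.0011 -0.0004]  n>= 1 | per row /1 [-0.0026  0.0018  0.0121] [ 0.0011 -0.0011 -0.0004]
```

>>> arm_command(
  rows=[
    [-0.002,0.002,0.012,0,0,0],
    [0,0,0,0,0,0],
    [0,0,0,0,0,0],
    [0,0,0,0,0,0],
  ],
)

```text
time: 16.2
tool_pos: [425.2, 345.0, 5.2]
ee_rot: [-0.0, 0.707, 0.707, -0.0]
force: [-0.1, 0.7, 0.2]
grip_width: 73.1
```

>>> arm_command(
  rows=[
    [0,0,0,0,0,0],
    [0,0,0,0,0,0],
    [0,0,0,0,0,0],
    [0,0,0,0,0,0],
    [0,0,0,0,0,0],
    [0,0,0,0,0,0],
  ],
  grip=-1,
)

```text
time: 16.8
tool_pos: [425.3, 345.3, 5.8]
ee_rot: [-0.0, 0.707, 0.707, 0.0]
force: [-0.8, -0.2, 4.8]
grip_width: 50.1
```

>>> arm_command(
  rows=[
    [0,0,-0.02,0,0,0],
    [0,0,-0.04,0,0,0],
    [0,0,-0.06,0,0,0],
    [0,0,-0.06,0,0,0],
    [0,0,0,0,0,0],
    [0,0,0,0,0,0],
  ],
)

```text
time: 17.4
tool_pos: [425.4, 345.2, 96.0]
ee_rot: [-0.0, 0.707, 0.707, 0.001]
force: [0.3, -0.2, -1.2]
grip_width: 50.2
```

```bash
python3 go.py 619 64.6 130 90 8
```

```text
t 17.4 pos [425.4 345.2  96. ] yaw 90.0 tilt 0.09 F [ 0.3 -0.2 -1.2] w 50.2 j7 0.85
total [-0.5611  0.3872 -0.0682] [ 0.0009 -0.0011  0.    ]  n>= 7 | per row /8 [-0.0701  0.0484 -0.0085] [ 0.0001 -0.0001  0.    ]
```

>>> arm_command(
  rows=[
    [-0.0701,0.0484,-0.0085,0,0,0],
    [-0.0701,0.0484,-0.0085,0,0,0],
    [-0.0701,0.0484,-0.0085,0,0,0],
    [-0.0701,0.0484,-0.0085,0,0,0],
    [-0.0701,0.0484,-0.0085,0,0,0],
    [-0.0701,0.0484,-0.0085,0,0,0],
    [-0.0701,0.0484,-0.0085,0,0,0],
    [-0.0701,0.0484,-0.0085,0,0,0],
    [0,0,0.03,0,0,0],
    [0,0,0.05,0,0,0],
    [0,0,0.03,0,0,0],
    [0,0,0,0,0,0],
    [0,0,0,0,0,0],
    [0,0,0,0,0,0],
    [0,0,0,0,0,0],
  ],
)

```text
time: 18.9
tool_pos: [619.4, 64.8, 75.3]
ee_rot: [0.0, 0.707, 0.707, 0.001]
force: [-0.3, -0.1, -1.0]
grip_width: 50.4
```

```bash
python3 go.py 619 64.6 58.5 90
```

```text
t 18.9 pos [619.4  64.8  75.3] yaw 90.0 tilt 0.09 F [-0.3 -0.1 -1. ] w 50.4 j7 1.53
total [-0.0005 -0.0008  0.0336] [ 0.0015 -0.0004  0.0002]  n>= 1 | per row /1 [-0.0005 -0.0008  0.0336] [ 0.0015 -0.0004  0.0002]
```

>>> arm_command(
  rows=[
    [0,0,0.02,0,0,0],
    [0,0,0.009,0,0,0],
    [0,0,0.005,0,0,0],
    [0,0,0.002,0,0,0],
    [0,0,0,0,0,0],
    [0,0,0,0,0,0],
    [0,0,0,0,0,0],
  ],
)

```text
time: 19.6
tool_pos: [618.3, 64.6, 57.7]
ee_rot: [-0.001, 0.707, 0.707, -0.0]
force: [-10.4, -1.2, 18.1]
grip_width: 50.2
```

```bash
python3 go.py 619 64.6 58 90
```

```text
t 19.6 pos [618.3  64.6  57.7] yaw 90.0 tilt 0.07 F [-10.4  -1.2  18.1] w 50.2 j7 1.54
total [-0.      0.0013 -0.0006] [-0.0008 -0.0007 -0.0001]  n>= 1 | per row /1 [-0.      0.0013 -0.0006] [-0.0008 -0.0007 -0.0001]
```

>>> arm_command(
  rows=[
    [0,0,-0.0025,0,0,0],
    [0,0,0,0,0,0],
    [0,0,0,0,0,0],
  ],
)

```text
time: 19.9
tool_pos: [618.8, 64.6, 57.8]
ee_rot: [-0.0, 0.707, 0.707, 0.0]
force: [-2.8, 0.1, 7.1]
grip_width: 50.3
```

>>> arm_command(
  rows=[
    [0,0,0,0,0,0],
    [0,0,0,0,0,0],
    [0,0,0,0,0,0],
    [0,0,0,0,0,0],
  ],
  grip=0.7,
)

```text
time: 20.3
tool_pos: [618.7, 64.5, 57.2]
ee_rot: [-0.0, 0.707, 0.707, -0.0]
force: [0.5, 0.1, 0.7]
grip_width: 72.5
```

>>> arm_command(
  rows=[
    [0,0,-0.03,0,0,0],
    [0,0,-0.06,0,0,0],
    [0,0,-0.06,0,0,0],
    [0,0,-0.06,0,0,0],
    [0,0,-0.09,0,0,0],
    [0,0,-0.08,0,0,0],
    [0,-0.09,0,0,0,0],
    [0,-0.09,0,0,0,0],
    [0,0,0,0,0,0],
    [0,0,0,0,0,0],
  ],
)

```text
time: 21.3
tool_pos: [528.4, 64.6, 249.0]
ee_rot: [0.0, 0.707, 0.707, 0.001]
force: [0.5, 0.7, 0.7]
grip_width: 72.4
```

```bash
python3 go.py 536.4 -135 250 90 3; python3 - <<'E'
from m import *
for n in("top","side"):
  f=grab(n); c=proj(f,[619,64,60])[0].astype(int); x,y=np.maximum(c-[50,45],0)
  cv2.imwrite(f"pics/i_{n}.png",cv2.resize(f["pixels"][y:y+90,x:x+100],None,fx=6,fy=6,interpolation=3)); print(x,y)
E
```

```text
t 21.3 pos [528.4  64.6 249. ] yaw 90.0 tilt 0.14 F [0.5 0.7 0.7] w 72.4 j7 1.4
total [-0.3993  0.0158 -0.0026] [ 0.0019 -0.0014  0.0003]  n>= 4 | per row /3 [-0.1331  0.0053 -0.0009] [ 0.0006 -0.0005  0.0001]
163 128
216 136
```

View pics/i_side.png

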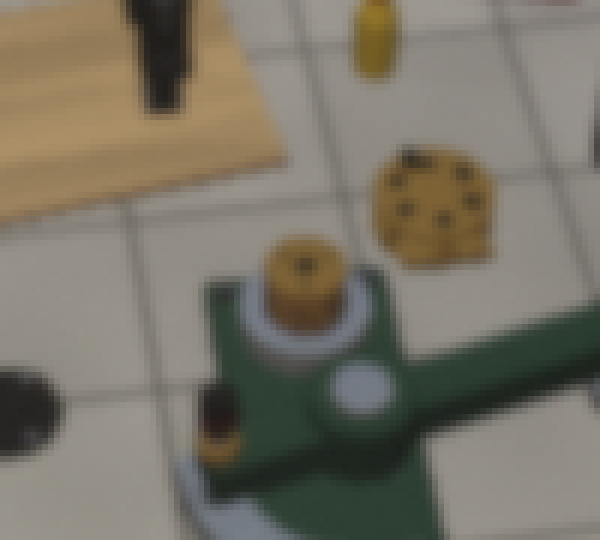

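View pics/i_top.png

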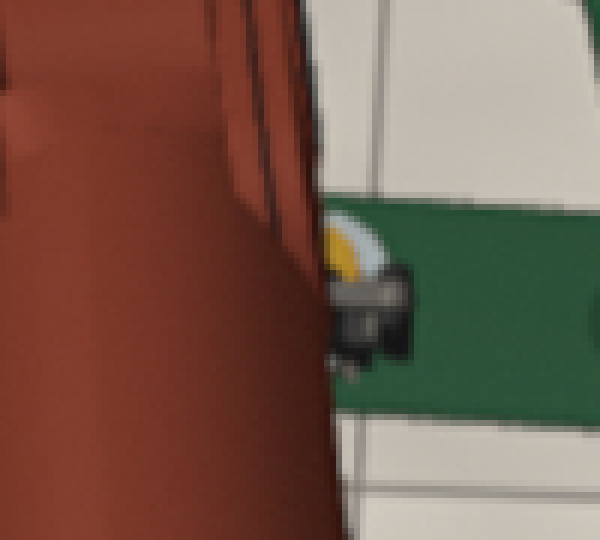

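>>> arm_command(
  rows=[
    [0,0,0,0,0,0.139],
    [0,0,0,0,0,0.139],
    [0,0,0,0,0,0.139],
    [0,0,0,0,0,0.139],
    [0,0,0,0,0,0.139],
    [0,0,0,0,0,0.139],
    [0,0,0,0,0,0.139],
    [0,0,0,0,0,0.139],
    [0,0,0,0,0,0.139],
    [0,0,0,0,0,0.139],
    [0,0,0,0,0,0.139],
    [0,0,0,0,0,0.139],
    [0,0,0,0,0,0.139],
    [0,0,0,0,0,0.139],
    [0,0,0,0,0,0.139],
    [0,0,0,0,0,0.139],
    [0,0,0,0,0,0.139],
    [0,0,0,0,0,0.139],
    [0,0,0,0,0,0.139],
    [0,0,0,0,0,0.128],
  ],
  grip=0.0,
)

```text
time: 23.4
tool_pos: [529.9, 64.4, 247.6]
ee_rot: [0.0, 0.785, -0.619, 0.0]
force: [-0.4, -0.9, -0.9]
grip_width: 42.7
```

```bash
python3 go.py 535.8 -135.2 250 -76.1 5; python3 press.py
```

```text
t 23.4 pos [529.9  64.4 247.6] yaw -76.5 tilt 0.07 F [-0.4 -0.9 -0.9] w 42.7 j7 -1.5
total [ 0.3909  0.0816 -0.0044] [ 0.0001 -0.0011 -0.007 ]  n>= 4 | per row /5 [ 0.0782  0.0163 -0.0009] [ 0.     -0.0002 -0.0014]
bed
[268.  190.7] 108.5 [array([267.3, 187.6]), array([15.7, 26.2]), np.float64(128.9)] [622.4  40.6  36. ]
hub
[275.2 166.1] 84.5 [array([275.1, 166.1]), array([10.3, 10.7]), np.float64(62.1)] [ 616.2 -115.2  170. ]
[275.2 199.3] 57.0 [array([274.4, 198.8]), array([ 7.3, 14.5]), np.float64(131.2)] [ 614.8 -106.6  170. ]
camT [ 285.  -53. 1252.] camS [ 437. -807. 1083.]
tri [ 615.5 -116.6  174.4] 2.8
tri [788.  -76.1 195.2] 4.2
knob black top [ 532.20964279 -135.28061827  210.        ] [ 537.0382298  -135.55481347  210.        ]
```

>>> arm_command(
  rows=[
    [0.0782,0.0163,0,0,0,0],
    [0.0782,0.0163,0,0,0,0],
    [0.0782,0.0163,0,0,0,0],
    [0.0782,0.0163,0,0,0,0],
    [0.0782,0.0163,0,0,0,0],
    [0,0,0,0,0,0],
    [0,0,0,0,0,0],
    [0,0,0,0,0,0],
  ],
)

```text
time: 24.3
tool_pos: [536.5, -134.0, 247.3]
ee_rot: [0.0, 0.788, -0.615, -0.0]
force: [0.7, 0.9, 0.6]
grip_width: 42.5
```

```bash
python3 go.py 535.8 -135.2 180 -76.1 5;  python3 - <<'E'
from m import *
for n in("top","side"):
  f=grab(n); c=proj(f,[536,-135,210])[0].astype(int); x,y=np.maximum(c-[40,35],0)
  cv2.imwrite(f"pics/j_{n}.png",cv2.resize(f["pixels"][y:y+70,x:x+80],None,fx=7,fy=7,interpolation=3)); print(x,y,proj(f,[[536,-135,210],[536,-135,197],[536,-135,250]]))
E
```

```text
t 24.3 pos [ 536.5 -134.   247.3] yaw -76.0 tilt 0.02 F [0.7 0.9 0.6] w 42.5 j7 -1.08
total [0.002  0.0019 0.1347] [ 0.0004 -0.      0.0024]  n>= 2 | per row /5 [0.0004 0.0004 0.0269] [ 0.0001 -0.      0.0005]
242 156 [[282.92213406 191.19181853]
 [282.51612635 192.32092163]
 [284.23323544 187.54418997]]
212 166 [[252.06320401 201.61438567]
 [252.08648051 204.21654454]
 [251.98881513 193.29952723]]
```

View pics/j_side.png

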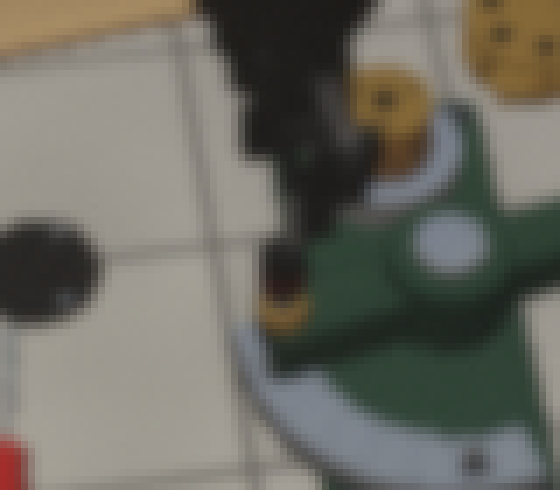

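View pics/j_top.png

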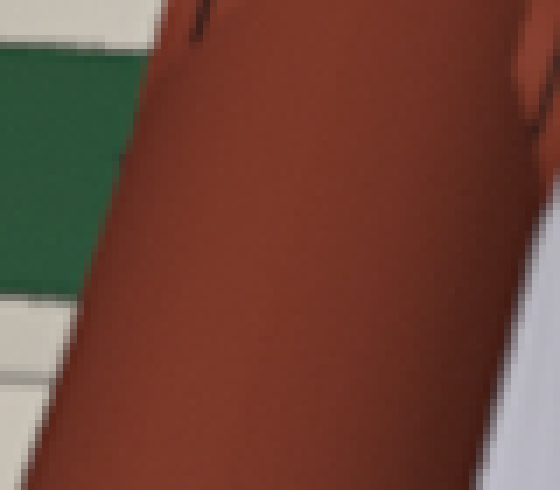

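>>> arm_command(
  rows=[
    [0.002,0.002,0.04,0,0,0],
    [0,0,0.04,0,0,0],
    [0,0,0.03,0,0,0],
    [0,0,0.024,0,0,0],
    [0,0,0,0,0,0],
    [0,0,0,0,0,0],
    [0,0,0,0,0,0],
  ],
)

```text
time: 25.1
tool_pos: [535.8, -136.3, 181.3]
ee_rot: [-0.0, 0.787, -0.617, 0.001]
force: [-0.1, -0.3, 0.4]
grip_width: 42.5
```

>>> arm_command(
  rows=[
    [0,0,0,0,0,0],
    [0,0,0,0,0,0],
    [0,0,0,0,0,0],
    [0,0,0,0,0,0],
    [0,0,0,0,0,0],
  ],
  grip=-1,
)

```text
time: 25.6
tool_pos: [535.5, -135.1, 181.4]
ee_rot: [-0.001, 0.788, -0.616, -0.0]
force: [-3.3, 4.3, 6.1]
grip_width: 21.1
```

```bash
python3 go.py 535.8 -135.2 180 -76.1 5
```

```text
t 25.6 pos [ 535.5 -135.1  181.4] yaw -76.1 tilt 0.1 F [-3.3  4.3  6.1] w 21.1 j7 -1.04
total [ 0.0003 -0.0005  0.0028] [-0.0008  0.0015  0.0004]  n>= 1 | per row /5 [ 0.0001 -0.0001  0.0006] [-0.0002  0.0003  0.0001]
```

>>> arm_command(
  rows=[
    [0,0,-0.008,0,0,0],
    [0,0,-0.008,0,0,0],
    [0,0,-0.009,0,0,0],
    [0,0,0,0,0,0],
    [0,0,0,0,0,0],
    [0,0,0,0,0,0],
  ],
)

```text
time: 26.2
tool_pos: [535.5, -135.7, 192.8]
ee_rot: [-0.0, 0.787, -0.616, -0.0]
force: [1.5, 5.3, -7.2]
grip_width: 20.8
```

```bash
python3 go.py 535.8 -135.2 194 -76.1 5
```

```text
t 26.2 pos [ 535.5 -135.7  192.8] yaw -76.1 tilt 0.02 F [ 1.5  5.3 -7.2] w 20.8 j7 -1.05
total [-0.0008 -0.0009 -0.0024] [-0.0002  0.0003 -0.0001]  n>= 1 | per row /5 [-0.0002 -0.0002 -0.0005] [-0.      0.0001 -0.    ]
```

>>> arm_command(
  rows=[
    [0,0,-0.003,0,0,0],
    [0.01073,-0.00035,0,0,0,-0.0625],
    [0.01073,-0.00035,0,0,0,-0.0625],
    [0.01073,-0.00035,0,0,0,-0.0625],
    [0.01073,-0.00035,0,0,0,-0.0625],
    [0.01073,-0.00035,0,0,0,-0.0625],
    [0.01073,-0.00035,0,0,0,-0.0625],
    [0,0,0,0,0,0],
    [0,0,0,0,0,0],
  ],
)

```text
time: 27.1
tool_pos: [549.4, -164.3, 194.2]
ee_rot: [-0.0, 0.893, -0.451, -0.0]
force: [4.4, 5.5, -5.8]
grip_width: 20.6
```

```bash
python3 - <<'E'
from go import *
to(535.5,-135,194)
s,r=st(); p=s["tool_pos"]-[616.2,-115.1,0]; print("rad",np.hypot(*p[:2]),"ang",np.degrees(np.arctan2(p[1],p[0]))%360-193.9)
E
```

```text
t 27.1 pos [ 549.4 -164.3  194.2] yaw -53.6 tilt 0.05 F [ 4.4  5.5 -5.8] w 20.6 j7 -0.59
total [-0.0637 -0.0125  0.0005] [-0.0007  0.0004 -0.    ]  n>= 1 | per row /1 [-0.0637 -0.0125  0.0005] [-0.0007  0.0004 -0.    ]
rad 82.97574028456702 ang 22.48838516924161
```

>>> arm_command(
  rows=[
    [0.01073,-0.00135,0,0,0,-0.0625],
    [0.01073,-0.00035,0,0,0,-0.0625],
    [0.01073,-0.00035,0,0,0,-0.0625],
    [0.01073,-0.00035,0,0,0,-0.0625],
    [0.01073,-0.00035,0,0,0,-0.0625],
    [0.01073,-0.00035,0,0,0,-0.0625],
    [0.01073,-0.00035,0,0,0,-0.0625],
    [0.01073,-0.00035,0,0,0,-0.0625],
    [0.01073,-0.00035,0,0,0,-0.0625],
    [0.01073,-0.00035,0,0,0,-0.0625],
    [0.01073,-0.00035,0,0,0,-0.0625],
    [0.01073,-0.00035,0,0,0,-0.0625],
    [0,0,0,0,0,0],
    [0,0,0,0,0,0],
  ],
)

```text
time: 28.5
tool_pos: [602.8, -195.4, 193.4]
ee_rot: [-0.001, 0.997, -0.074, -0.001]
force: [-0.2, 8.8, -5.5]
grip_width: 20.7
```

```bash
cat > ang.py <<'E'
from go import *
to(535.5,-135,194)
s,r=st(); p=s["tool_pos"]-[616.2,-115.1,0]; a=np.degrees(np.arctan2(p[1],p[0]))%360
print("rad",np.hypot(*p[:2]),"ang",a, a-194.1)
u=p[:2]/np.hypot(*p[:2]); F=s["force"]; print("F radial",F[0]*u[0]+F[1]*u[1],"tang",-F[0]*u[1]+F[1]*u[0],"z",F[2])
E
python3 ang.py
```

```text
t 28.5 pos [ 602.8 -195.4  193.4] yaw -8.5 tilt 0.19 F [-0.2  8.8 -5.5] w 20.7 j7 0.24
total [-0.151  -0.0995 -0.0006] [-0.0018  0.0025 -0.    ]  n>= 2 | per row /1 [-0.151  -0.0995 -0.0006] [-0.0018  0.0025 -0.    ]
rad 81.41765700400451 ang 260.5010929305084 66.40109293050838
F radial -8.63908134785571 tang -1.6451621687782492 z -5.547448609304529
```

>>> arm_command(
  rows=[
    [0.01,-0.0015,0,0,0,-0.0583],
    [0.01,-0.0015,0,0,0,-0.0583],
    [0,0,0,0,0,0],
    [0,0,0.004,0,0,0],
    [0,0,0.004,0,0,0],
    [0,0,0.001,0,0,0],
    [0,0,0,0,0,0],
    [0,0,0,0,0,0],
  ],
)

```text
time: 29.3
tool_pos: [612.5, -196.1, 189.2]
ee_rot: [-0.001, 1.0, -0.014, -0.001]
force: [-0.5, 5.6, -5.1]
grip_width: 20.5
```

```bash
python3 ang.py
```

```text
t 29.3 pos [ 612.5 -196.1  189.2] yaw -1.6 tilt 0.15 F [-0.5  5.6 -5.1] w 20.5 j7 0.36
total [-0.1574 -0.1178 -0.0092] [-0.0011  0.0022 -0.    ]  n>= 2 | per row /1 [-0.1574 -0.1178 -0.0092] [-0.0011  0.0022 -0.    ]
rad 81.09304503346276 ang 267.3906968203095 73.29069682030948
F radial -5.588562641967994 tang -0.7927827915613128 z -5.076387018217487
```

>>> arm_command(
  rows=[
    [0,0,0.002,0,0,0],
    [0,0,0.002,0,0,0],
    [0,0,0,0,0,0],
    [0,0,0,0,0,0],
  ],
)

```text
time: 29.7
tool_pos: [612.5, -196.1, 187.2]
ee_rot: [-0.001, 1.0, -0.014, -0.001]
force: [-1.4, 6.4, -5.0]
grip_width: 20.8
```

```bash
python3 ang.py
```

```text
t 29.7 pos [ 612.5 -196.1  187.2] yaw -1.6 tilt 0.14 F [-1.4  6.4 -5. ] w 20.8 j7 0.36
total [-0.1575 -0.1178 -0.0131] [-0.0011  0.0021 -0.    ]  n>= 2 | per row /1 [-0.1575 -0.1178 -0.0131] [-0.0011  0.0021 -0.    ]
rad 81.0891610639913 ang 267.39832644841056 73.29832644841056
F radial -6.286732651777073 tang -1.6664754052221955 z -4.954472045090506
```

>>> arm_command(
  rows=[
    [0,0,0.002,0,0,0],
    [0,0,0.002,0,0,0],
    [0,0,0,0,0,0],
    [0,0,0,0,0,0],
  ],
)

```text
time: 30.1
tool_pos: [612.5, -196.2, 185.3]
ee_rot: [-0.001, 1.0, -0.014, -0.001]
force: [-2.1, 7.0, -3.2]
grip_width: 20.7
```

```bash
python3 ang.py
```

```text
t 30.1 pos [ 612.5 -196.2  185.3] yaw -1.6 tilt 0.14 F [-2.1  7.  -3.2] w 20.7 j7 0.36
total [-0.1575 -0.1179 -0.017 ] [-0.0011  0.0021 -0.    ]  n>= 2 | per row /1 [-0.1575 -0.1179 -0.017 ] [-0.0011  0.0021 -0.    ]
rad 81.14241854715733 ang 267.40034806278845 73.30034806278846
F radial -6.883665120634233 tang -2.3974514791061896 z -3.1853143724535573
```

>>> arm_command(
  rows=[
    [0,0,0.003,0,0,0],
    [0,0,0.003,0,0,0],
    [0,0,0.002,0,0,0],
    [0,0,0,0,0,0],
    [0,0,0,0,0,0],
  ],
)

```text
time: 30.6
tool_pos: [612.6, -196.1, 181.6]
ee_rot: [-0.001, 1.0, -0.014, -0.001]
force: [-1.3, 6.6, -2.3]
grip_width: 20.8
```

```bash
python3 ang.py; python3 - <<'E'
from m import *
f=grab("side"); cv2.imwrite("pics/k.png",cv2.resize(f["pixels"][150:260,230:340],None,fx=5,fy=5,interpolation=3))
E
```

```text
t 30.6 pos [ 612.6 -196.1  181.6] yaw -1.6 tilt 0.13 F [-1.3  6.6 -2.3] w 20.8 j7 0.36
total [-0.1576 -0.1179 -0.0244] [-0.0011  0.0018 -0.    ]  n>= 2 | per row /1 [-0.1576 -0.1179 -0.0244] [-0.0011  0.0018 -0.    ]
rad 81.09008630709104 ang 267.44401846794 73.34401846794
F radial -6.5255510553934295 tang -1.608726084823818 z -2.2783073921352845
```

View pics/k.png

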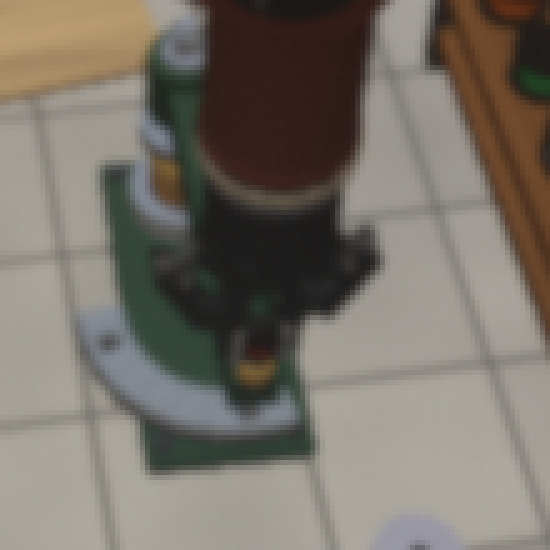

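>>> arm_command(
  rows=[
    [0,0,0.003,0,0,0],
    [0,0,0.002,0,0,0],
    [0,0,0,0,0,0],
    [0,0,0,0,0,0],
  ],
)

```text
time: 31.05
tool_pos: [613.1, -196.2, 181.3]
ee_rot: [-0.001, 1.0, -0.014, 0.0]
force: [-7.8, 8.2, 12.3]
grip_width: 20.7
```

```bash
python3 ang.py
```

```text
t 31.1 pos [ 613.1 -196.2  181.3] yaw -1.6 tilt 0.09 F [-7.8  8.2 12.3] w 20.7 j7 0.36
total [-0.1585 -0.118  -0.0252] [-0.0014 -0.0002  0.    ]  n>= 2 | per row /1 [-0.1585 -0.118  -0.0252] [-0.0014 -0.0002  0.    ]
rad 81.12760146210088 ang 267.79492456493506 73.69492456493506
F radial -7.93073982976135 tang -8.072639861804094 z 12.314628954641144
```

>>> arm_command(
  rows=[
    [0,0,-0.002,0,0,0],
    [0,0,0,0,0,0],
    [0,0,0,0,0,0],
    [0,0,0,0,0,0],
  ],
  grip=0.0,
)

```text
time: 31.45
tool_pos: [613.0, -197.7, 180.4]
ee_rot: [0.0, 1.0, -0.015, -0.0]
force: [-0.5, -0.8, 0.8]
grip_width: 42.8
```

>>> arm_command(
  rows=[
    [0,0,-0.03,0,0,0],
    [0,0,-0.06,0,0,0],
    [0,0,-0.06,0,0,0],
    [0,0,-0.03,0,0,0],
    [-0.08,0,0,0,0,0],
    [-0.08,0.04,0,0,0,0],
    [-0.08,0.04,0,0,0,0],
    [0,0,0,0,0,0],
    [0,0,0,0,0,0],
  ],
)

```text
time: 32.35
tool_pos: [491.5, -234.2, 271.2]
ee_rot: [-0.0, 1.0, -0.015, 0.001]
force: [0.2, 1.0, -0.6]
grip_width: 42.7
```

```bash
python3 ang.py; python3 - <<'E'
from m import *
t=grab("top","l_top0");s=grab("side","l_side0")
cv2.imwrite("pics/l_s.png",cv2.resize(s["pixels"][150:260,230:340],None,fx=5,fy=5,interpolation=3))
cv2.imwrite("pics/l_t.png",cv2.resize(t["pixels"][140:270,180:380],None,fx=4,fy=4,interpolation=3))
cv2.imwrite("pics/l_s2.png",cv2.resize(s["pixels"][255:325,205:310],None,fx=7,fy=7,interpolation=3))
E
```

```text
t 32.4 pos [ 491.5 -234.2  271.2] yaw -1.7 tilt 0.1 F [ 0.2  1.  -0.6] w 42.7 j7 0.39
total [ 0.0818 -0.2008  0.1547] [-0.0007 -0.0015  0.    ]  n>= 3 | per row /1 [ 0.0818 -0.2008  0.1547] [-0.0007 -0.0015  0.    ]
rad 172.44482213949354 ang 223.66298781123945 29.562987811239452
F radial -0.8137457713145646 tang -0.559409907307901 z -0.5689939214938591
```

View pics/l_s.png

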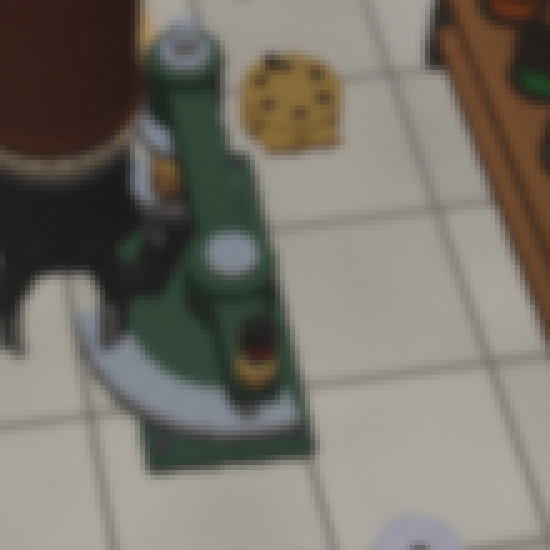

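View pics/l_t.png

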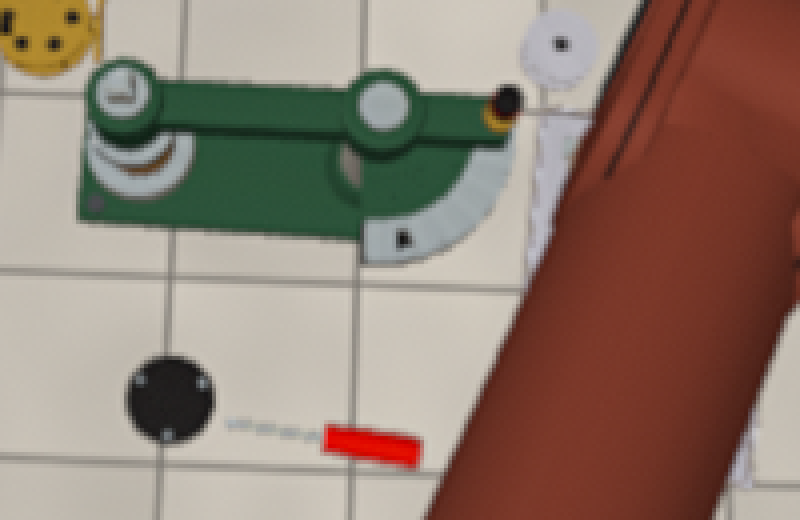

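View pics/l_s2.png

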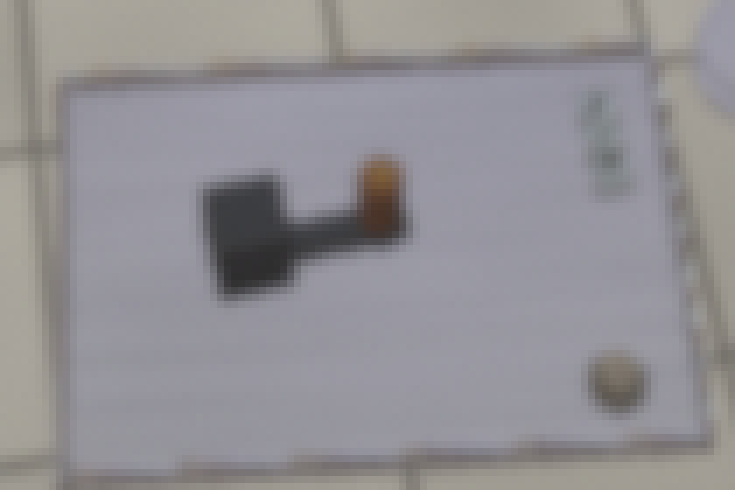

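```bash
python3 - <<'E'
from m import *
t=grab("top");s=grab("side")
print("sq top",onz(t,(210.5,162.3),204), "side",onz(s,(230+186/5,150+47/5),204))
print("knob pin", onz(t,(180+508/4,140+99/4),210), onz(s,(230+258/5,150+328/5),210))
print("hub",onz(t,(340.8,229.1),49),onz(s,(239.7,285.4),49))
print("knob",onz(t,(340.1,208.4),57.5),onz(s,(259.4,278.2),57.5))
# collar ring grey in top
for c,a,e in blob(t,(80,0,110),(130,60,255),(200,152,222,172),10): print("collar",c,a,e,onz(t,c,180))
E
```

```text
sq top [609.65854605  60.60207572 204.        ] side [614.60967955  39.7654785  204.        ]
knob pin [ 611.18710686 -198.0706876   210.        ] [ 614.06357155 -200.34673768  210.        ]
hub [ 465.15771396 -323.50889874   49.        ] [ 467.71537248 -324.52565335   49.        ]
knob [ 526.43542449 -319.9887371    57.5       ] [ 530.11267698 -314.53322048   57.5       ]
collar [210.12612613 162.73693694] 92.5 ((210.14459228515625, 162.70274353027344), (10.849327087402344, 11.33759593963623), 114.43905639648438) [615.79146152  64.16512256 180.        ]
```

```bash
python3 - <<'E'
from m import *
t=grab("top");s=grab("side")
cv2.imwrite("pics/n_t.png",cv2.resize(t["pixels"][150:180,195:230],None,fx=16,fy=16,interpolation=0))
cv2.imwrite("pics/n_s.png",cv2.resize(s["pixels"][148:178,252:287],None,fx=16,fy=16,interpolation=0))
th=np.linspace(0,2*np.pi,60)
for n,f,(x0,y0) in(("t",t,(195,150)),("s",s,(252,148))):
  im=cv2.resize(f["pixels"][y0:y0+30,x0:x0+35],None,fx=16,fy=16,interpolation=0)
  for r,z,col in((18,180,(0,0,255)),(7,204,(255,0,255))):
    p=(proj(f,np.c_[619+r*np.cos(th),64.8+r*np.sin(th),0*th+z])-[x0,y0]+.5)*16
    cv2.polylines(im,[p.astype(int)],True,col,1)
  cv2.imwrite(f"pics/n_{n}.png",im)
E
```

```text
(no output)
```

View pics/n_t.png

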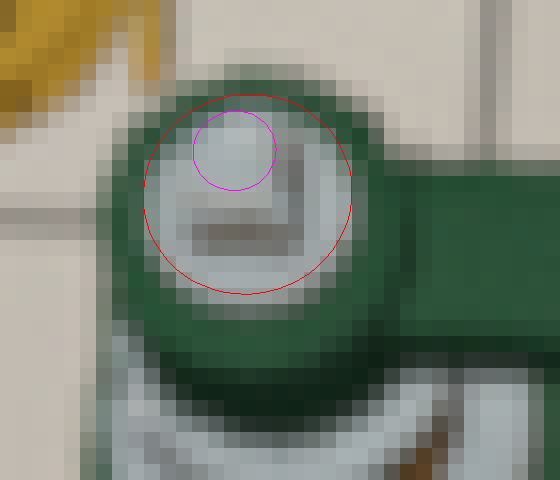

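View pics/n_s.png

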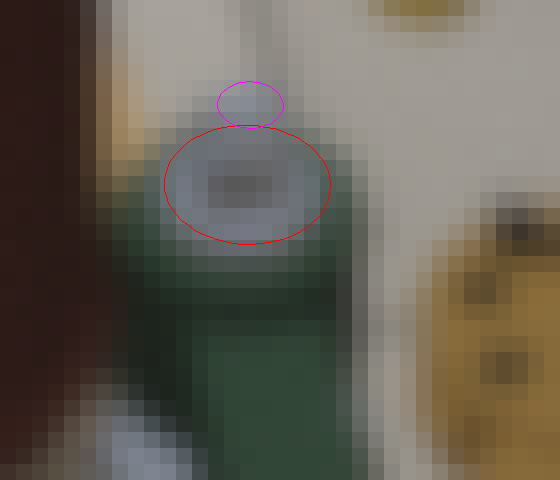

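```bash
python3 - <<'E'
from m import *
t=grab("top");s=grab("side")
print(onz(t,(209.9,165.5),180)+[9,0,0], onz(t,(213.4,162),180)+[0,9,0])
print(onz(s,(252+241/16-.5,148+208/16-.5),180)+[0,9,0])
hub=s["pixels"][270:305,225:275]; 
for n,f,(x0,y0,w,h) in(("t",t,(322,196,36,50)),("s",s,(225,270,46,34))):
  cv2.imwrite(f"pics/o_{n}.png",cv2.resize(f["pixels"][y0:y0+h,x0:x0+w],None,fx=12,fy=12,interpolation=0))
E
```

```text
[616.84764899  64.29706356 180.        ] [618.24430594  64.27761233 180.        ]
[616.3430056   67.02559558 180.        ]
```

View pics/o_s.png

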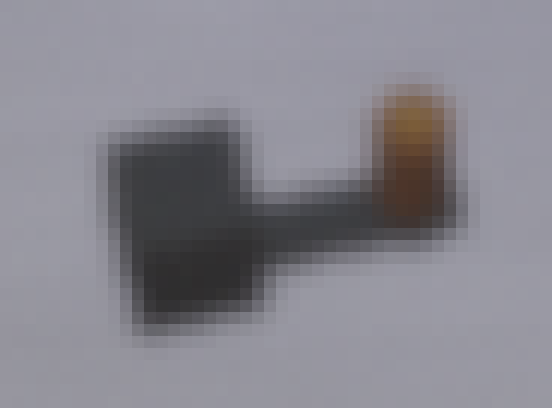

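```bash
python3 - <<'E'
from m import *
s=grab("side")
q=lambda x,y,z:onz(s,(225+x/12-.5,270+y/12-.5),z)
for a,b,z in(((112,140),(232,118),49),((140,325),(268,300),3)):
  A,B=q(*a,z),q(*b,z); d=B-A; print(A.round(1),B.round(1),np.degrees(np.arctan2(d[1],d[0])),np.hypot(d[0],d[1]))
print(q(178,184,49),q(412,108,57.5))
# arm axis: mid points at z=14 between hub and knob
A,B=q(265,225,14),q(365,202,14); print(A,B,np.degrees(np.arctan2(*(B-A)[1::-1])))
E
```

```text
[ 451.8 -307.9   49. ] [ 482.9 -306.7   49. ] 2.2590435182801065 31.180616594093934
[ 453.3 -338.3    3. ] [ 487.1 -336.7    3. ] 2.647084660485809 33.842581362348525
[ 466.85475799 -322.51814067   49.        ] [ 528.23649454 -315.24422582   57.5       ]
[ 488.78979563 -321.02358027   14.        ] [ 515.57120087 -318.76885966   14.        ] 4.81237057573074
```

```bash
python3 - <<'E'
import cv2
t=cv2.imread('pics/top0.png'); cv2.imwrite("pics/o_t.png",cv2.resize(t[196:246,322:358],None,fx=12,fy=12,interpolation=0))
E
```

```text
(no output)
```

View pics/o_t.png

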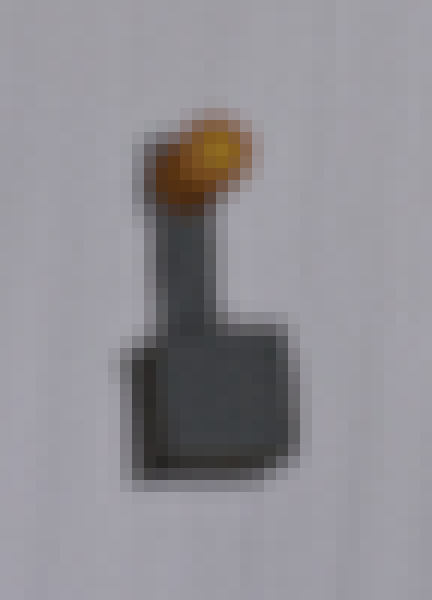

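>>> arm_command(
  rows=[
    [0,0,0,0,0,0.1413],
    [0,0,0,0,0,0.1413],
    [0,0,0,0,0,0.1413],
    [0,0,0,0,0,0.1413],
    [0,0,0,0,0,0.1413],
    [0,0,0,0,0,0.1413],
    [0,0,0,0,0,0.1413],
    [0,0,0,0,0,0.1413],
    [0,0,0,0,0,0.1413],
    [0,0,0,0,0,0.1413],
    [0,0,0,0,0,0],
    [0,0,0,0,0,0],
  ],
  grip=0.5,
)

```text
time: 34.0
tool_pos: [492.1, -233.5, 270.4]
ee_rot: [0.0, 0.73, -0.683, -0.0]
force: [0.6, -0.6, -0.1]
grip_width: 64.1
```

```bash
python3 go.py 467 -322.8 120 -86.5 4
```

```text
t 34.0 pos [ 492.1 -233.5  270.4] yaw -86.2 tilt 0.01 F [ 0.6 -0.6 -0.1] w 64.1 j7 -1.08
total [0.1747 0.062  0.3009] [ 0.0002 -0.0001  0.0057]  n>= 4 | per row /4 [0.0437 0.0155 0.0752] [ 0.     -0.      0.0014]
```

>>> arm_command(
  rows=[
    [0.0437,0.0155,0.06,0,0,0.003],
    [0.0437,0.0155,0.06,0,0,0.003],
    [0.0437,0.0155,0.06,0,0,0],
    [0.0437,0.0155,0.06,0,0,0],
    [0,0,0.06,0,0,0],
    [0,0,0.03,0,0,0],
    [0,0,0,0,0,0],
    [0,0,0,0,0,0],
    [0,0,0,0,0,0],
  ],
)

```text
time: 34.9
tool_pos: [467.4, -322.7, 107.1]
ee_rot: [-0.001, 0.727, -0.686, 0.001]
force: [0.8, -0.1, -0.1]
grip_width: 63.7
```

```bash
python3 go.py 467 -322.8 15.5 -86.5 4;  python3 - <<'E'
from m import *
for n in("top","side"):
  f=grab(n); c=proj(f,[480,-323,50])[0].astype(int); x,y=np.maximum(c-[40,35],0)
  cv2.imwrite(f"pics/q_{n}.png",cv2.resize(f["pixels"][y:y+70,x:x+80],None,fx=7,fy=7,interpolation=3)); print(x,y,proj(f,[467,-323,50]))
E
```

```text
t 34.9 pos [ 467.4 -322.7  107.1] yaw -86.7 tilt 0.13 F [ 0.8 -0.1 -0.1] w 63.7 j7 -0.79
total [-1.000e-04  1.100e-03  1.831e-01] [-0.0021 -0.0008 -0.0032]  n>= 2 | per row /4 [-0.      0.0003  0.0458] [-0.0005 -0.0002 -0.0008]
300 189 [[340.70158428 228.43589634]]
203 249 [[239.39062725 284.82892741]]
```

View pics/q_side.png

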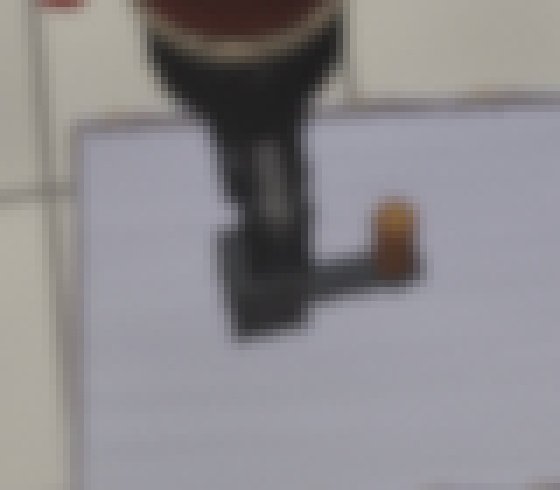

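>>> arm_command(
  rows=[
    [0,0,0.05,0,0,0],
    [0,0,0.05,0,0,0],
    [0,0,0.04,0,0,0],
    [0,0,0.03,0,0,0],
    [0,0,0.012,0,0,0],
    [0,0,0,0,0,0],
    [0,0,0,0,0,0],
    [0,0,0,0,0,0],
  ],
)

```text
time: 35.8
tool_pos: [466.8, -323.1, 15.5]
ee_rot: [-0.0, 0.727, -0.687, 0.001]
force: [-0.5, 0.2, 0.3]
grip_width: 64.1
```

```bash
python3 go.py 467 -322.8 15.5 -86.5
```

```text
t 35.8 pos [ 466.8 -323.1   15.5] yaw -86.8 tilt 0.09 F [-0.5  0.2  0.3] w 64.1 j7 -0.71
total [-0.0006 -0.0004 -0.    ] [-0.0014 -0.0007 -0.0047]  n>= 1 | per row /1 [-0.0006 -0.0004 -0.    ] [-0.0014 -0.0007 -0.0047]
```

>>> arm_command(
  rows=[
    [0,0,0,0,0,0],
    [0,0,0,0,0,0],
    [0,0,0,0,0,0],
    [0,0,0,0,0,0],
    [0,0,0,0,0,0],
    [0,0,0,0,0,0],
  ],
  grip=-1,
  squeeze=60,
)

```text
time: 36.4
tool_pos: [466.6, -322.8, 15.1]
ee_rot: [-0.0, 0.727, -0.687, 0.0]
force: [-0.6, 0.9, 6.9]
grip_width: 33.4
```

```bash
python3 go.py 467 -322.8 15.5 -86.5
```

```text
t 36.4 pos [ 466.6 -322.8   15.1] yaw -86.8 tilt 0.05 F [-0.6  0.9  6.9] w 33.4 j7 -0.71
total [ 0.0001 -0.0009 -0.0007] [-0.0008 -0.0001 -0.0047]  n>= 1 | per row /1 [ 0.0001 -0.0009 -0.0007] [-0.0008 -0.0001 -0.0047]
```

>>> arm_command(
  rows=[
    [0,0,-0.02,0,0,0],
    [0,0,-0.05,0,0,0],
    [0,0,-0.08,0,0,0],
    [0,0,-0.09,0,0,0],
    [0,0,-0.09,0,0,0],
    [0,0,-0.09,0,0,0],
    [0,0,-0.03,0,0,0],
    [0,0,0,0,0,0.019],
    [0,0,0,0,0,0.019],
    [0,0,0,0,0,0],
  ],
)

```text
time: 37.4
tool_pos: [465.2, -321.9, 237.2]
ee_rot: [0.001, 0.712, -0.702, -0.002]
force: [0.3, 0.4, -2.6]
grip_width: 33.2
```

```bash
python3 go.py 617.5 64.3 240 -89 10;  python3 - <<'E'
from m import *
for n in("top","side"):
  f=grab(n); c=proj(f,[480,-323,240])[0].astype(int); x,y=np.maximum(c-[40,35],0)
  cv2.imwrite(f"pics/r_{n}.png",cv2.resize(f["pixels"][y:y+70,x:x+80],None,fx=7,fy=7,interpolation=3)); print(x,y,proj(f,[467,-323,240]))
E
```

```text
t 37.4 pos [ 465.2 -321.9  237.2] yaw -89.1 tilt 0.21 F [ 0.3  0.4 -2.6] w 33.2 j7 -0.91
total [-0.7678 -0.3162 -0.0056] [ 0.0032  0.0013 -0.0022]  n>= 9 | per row /10 [-0.0768 -0.0316 -0.0006] [ 0.0003  0.0001 -0.0002]
317 177 [[357.19965376 217.77670679]]
201 217 [[237.04424887 253.40723225]]
```

View pics/r_side.png

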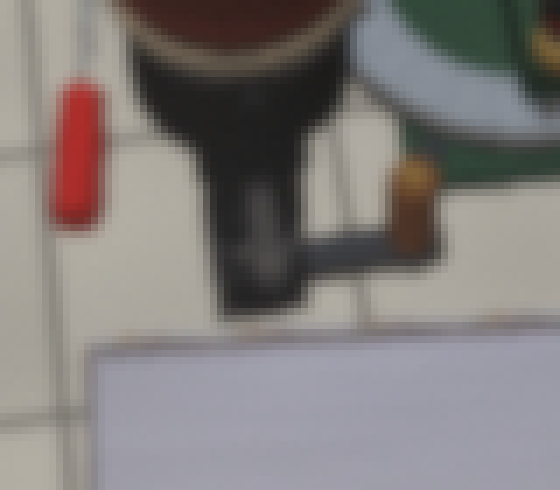

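```bash
python3 - <<'E'
from m import *
s=grab("side")
for x in(220,263,305): print(onz(s,(201+x/7-.5,217+310/7-.5),225))
print(onz(s,(201+415/7-.5,217+165/7-.5),237.2-12.3+23+31.5))
E
```

```text
[ 451.33273072 -334.31770663  225.        ]
[ 467.39479058 -336.86572381  225.        ]
[ 483.08261037 -339.35286838  225.        ]
[ 528.59111462 -315.9332068   279.4       ]
```

>>> arm_command(
  rows=[
    [-0.0768,-0.0313,0,0,0,0],
    [-0.0768,-0.0313,0,0,0,0],
    [-0.0768,-0.0313,0,0,0,0],
    [-0.0768,-0.0313,0,0,0,0],
    [-0.0768,-0.0313,0,0,0,0],
    [-0.0768,-0.0313,0,0,0,0],
    [-0.0768,-0.0313,0,0,0,0],
    [-0.0768,-0.0313,0,0,0,0],
    [-0.0768,-0.0313,0,0,0,0],
    [-0.0768,-0.0313,0,0,0,0],
    [0,0,0,0,0,0],
    [0,0,0,0,0,0],
    [0,0,0,0,0,0],
    [0,0,0,0,0,0],
  ],
)

```text
time: 38.95
tool_pos: [616.2, 62.1, 239.4]
ee_rot: [0.0, 0.712, -0.702, 0.0]
force: [0.4, 0.5, -3.3]
grip_width: 33.2
```

```bash
python3 go.py 616 64.3 220 -89 1;  python3 - <<'E'
from m import *
for n in("top","side"):
  f=grab(n); c=proj(f,[619,65,220])[0].astype(int); x,y=np.maximum(c-[40,35],0)
  cv2.imwrite(f"pics/u_{n}.png",cv2.resize(f["pixels"][y:y+70,x:x+80],None,fx=7,fy=7,interpolation=3)); print(x,y)
E
```

```text
t 39.0 pos [616.2  62.1 239.4] yaw -89.2 tilt 0.03 F [ 0.4  0.5 -3.3] w 33.2 j7 -1.62
total [-0.0043  0.0003  0.0388] [ 0.0002 -0.0004 -0.0032]  n>= 1 | per row /1 [-0.0043  0.0003  0.0388] [ 0.0002 -0.0004 -0.0032]
168 122
227 115
```

View pics/u_side.png

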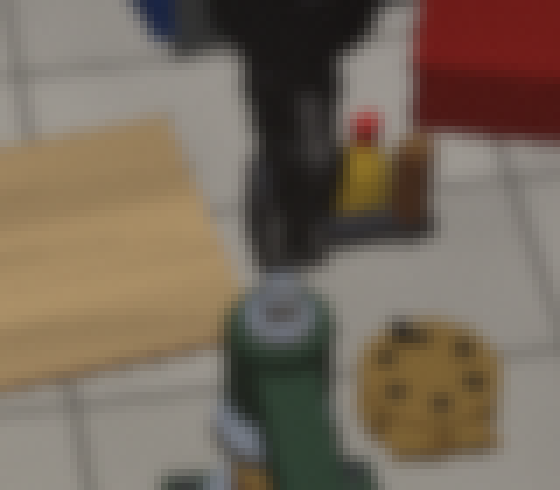

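View pics/u_top.png

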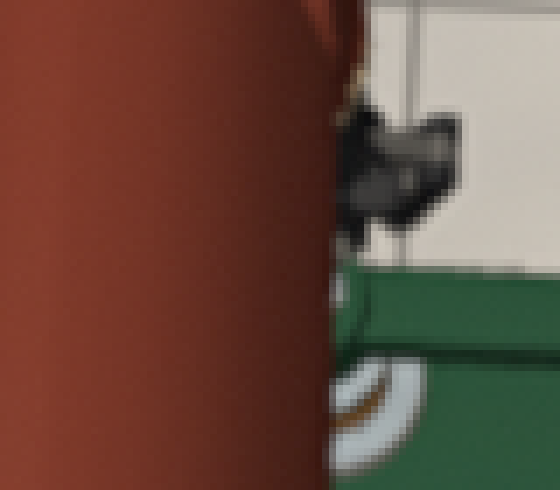

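>>> arm_command(
  rows=[
    [-0.004,0,0,0,0,0],
    [0,0,0.02,0,0,0],
    [0,0,0.015,0,0,0],
    [0,0,0.008,0,0,0],
    [0,0,0,0,0,0],
    [0,0,0,0,0,0],
    [0,0,0,0,0,0],
  ],
)

```text
time: 39.75
tool_pos: [616.6, 65.8, 218.3]
ee_rot: [-0.0, 0.713, -0.701, 0.0]
force: [-1.0, 1.3, -3.4]
grip_width: 33.3
```

```bash
python3 go.py 616 64.3 212 -89 1
```

```text
t 39.8 pos [616.6  65.8 218.3] yaw -89.1 tilt 0.03 F [-1.   1.3 -3.4] w 33.3 j7 -1.62
total [0.003  0.0012 0.0125] [-0.0004  0.     -0.0012]  n>= 1 | per row /1 [0.003  0.0012 0.0125] [-0.0004  0.     -0.0012]
```

>>> arm_command(
  rows=[
    [0.003,0.001,0,0,0,0],
    [0,0,0.006,0,0,0],
    [0,0,0.006,0,0,0],
    [0,0,0,0,0,0],
    [0,0,0,0,0,0],
    [0,0,0,0,0,0],
  ],
)

```text
time: 40.35
tool_pos: [615.9, 64.4, 212.0]
ee_rot: [0.0, 0.713, -0.701, 0.0]
force: [0.6, -0.4, -3.3]
grip_width: 33.7
```

```bash
python3 go.py 616 64.3 208 -89 1
```

```text
t 40.4 pos [615.9  64.4 212. ] yaw -89.1 tilt 0.0 F [ 0.6 -0.4 -3.3] w 33.7 j7 -1.62
total [ 0.0001 -0.0002  0.008 ] [-0.     -0.     -0.0011]  n>= 1 | per row /1 [ 0.0001 -0.0002  0.008 ] [-0.     -0.     -0.0011]
```

>>> arm_command(
  rows=[
    [0,0,0.004,0,0,0],
    [0,0,0.004,0,0,0],
    [0,0,0.003,0,0,0],
    [0,0,0,0,0,0],
    [0,0,0,0,0,0],
  ],
)

```text
time: 40.85
tool_pos: [615.9, 64.3, 206.4]
ee_rot: [0.0, 0.713, -0.701, -0.0]
force: [0.3, -0.3, -2.3]
grip_width: 33.4
```

```bash
python3 go.py 616 64.3 203 -89 1
```

```text
t 40.9 pos [615.9  64.3 206.4] yaw -89.1 tilt 0.01 F [ 0.3 -0.3 -2.3] w 33.4 j7 -1.62
total [ 0.     -0.0003  0.0068] [ 0.0001 -0.0001 -0.0011]  n>= 1 | per row /1 [ 0.     -0.0003  0.0068] [ 0.0001 -0.0001 -0.0011]
```

>>> arm_command(
  rows=[
    [0,0,0.004,0,0,0],
    [0,0,0.004,0,0,0],
    [0,0,0,0,0,0],
    [0,0,0,0,0,0],
  ],
)

```text
time: 41.25
tool_pos: [615.8, 64.3, 202.4]
ee_rot: [0.0, 0.713, -0.701, -0.0]
force: [-0.2, -0.4, -1.8]
grip_width: 33.4
```

```bash
python3 go.py 616 64.3 198 -89 1
```

```text
t 41.2 pos [615.8  64.3 202.4] yaw -89.1 tilt 0.01 F [-0.2 -0.4 -1.8] w 33.4 j7 -1.62
total [ 0.0001 -0.0003  0.0088] [ 0.0002 -0.0001 -0.0011]  n>= 1 | per row /1 [ 0.0001 -0.0003  0.0088] [ 0.0002 -0.0001 -0.0011]
```

>>> arm_command(
  rows=[
    [0,0,0.005,0,0,0],
    [0,0,0.005,0,0,0],
    [0,0,0.005,0,0,0],
    [0,0,0.004,0,0,0],
    [0,0,0,0,0,0],
    [0,0,0,0,0,0],
  ],
)

```text
time: 41.85
tool_pos: [615.9, 64.3, 192.9]
ee_rot: [0.0, 0.713, -0.701, -0.0]
force: [0.1, -0.2, -2.5]
grip_width: 33.1
```

```bash
python3 go.py 616 64.3 192 -89 1
```

```text
t 41.9 pos [615.9  64.3 192.9] yaw -89.1 tilt 0.01 F [ 0.1 -0.2 -2.5] w 33.1 j7 -1.61
total [-0.0001 -0.0003  0.0019] [ 0.0001 -0.0001 -0.0012]  n>= 1 | per row /1 [-0.0001 -0.0003  0.0019] [ 0.0001 -0.0001 -0.0012]
```

>>> arm_command(
  rows=[
    [0,0,0.002,0,0,0],
    [0,0,0.001,0,0,0],
    [0,0,0,0,0,0],
    [0,0,0,0,0,0],
  ],
)

```text
time: 42.25
tool_pos: [616.3, 64.3, 192.1]
ee_rot: [-0.001, 0.713, -0.701, 0.0]
force: [-0.6, -0.4, 4.2]
grip_width: 33.2
```

```bash
python3 go.py 616 64.3 192 -89 1
```

```text
t 42.2 pos [616.3  64.3 192.1] yaw -89.1 tilt 0.07 F [-0.6 -0.4  4.2] w 33.2 j7 -1.61
total [-0.0001  0.0006  0.0003] [-0.0012  0.0002 -0.0012]  n>= 1 | per row /1 [-0.0001  0.0006  0.0003] [-0.0012  0.0002 -0.0012]
```

>>> arm_command(
  rows=[
    [0,0,-0.001,0,0,0],
    [0,0,0,0,0,0],
    [0,0,0,0,0,0],
    [0,0,0,0,0,0],
  ],
  grip=0.15,
  squeeze=40,
)

```text
time: 42.65
tool_pos: [615.8, 64.3, 191.8]
ee_rot: [0.0, 0.713, -0.701, -0.0]
force: [-0.5, 0.3, -0.5]
grip_width: 49.3
```

>>> arm_command(
  rows=[
    [0,0,-0.03,0,0,0],
    [0,0,-0.06,0,0,0],
    [0,0,-0.05,0,0,0],
    [0,0,0,0,0,0],
    [0,0,0,0,0,0],
    [0,0,0,0,0,0],
  ],
)

```text
time: 43.25
tool_pos: [615.5, 64.3, 261.4]
ee_rot: [0.0, 0.713, -0.701, -0.0]
force: [0.0, -0.3, 0.6]
grip_width: 49.1
```

```bash
python3 go.py 677.5 65.2 260 -89 1;  python3 - <<'E'
from m import *
for n in("top","side"):
  f=grab(n); c=proj(f,[619,65,220])[0].astype(int); x,y=np.maximum(c-[40,35],0)
  cv2.imwrite(f"pics/v_{n}.png",cv2.resize(f["pixels"][y:y+70,x:x+80],None,fx=7,fy=7,interpolation=3)); print(x,y)
  print(proj(f,[[617.5,64.3,226],[677.5,65.2,234.5]]))
E
```

```text
t 43.2 pos [615.5  64.3 261.4] yaw -89.1 tilt 0.06 F [ 0.  -0.3  0.6] w 49.1 j7 -1.63
total [ 0.0003 -0.124   0.0028] [ 0.001  -0.0001 -0.001 ]  n>= 2 | per row /1 [ 0.0003 -0.124   0.0028] [ 0.001  -0.0001 -0.001 ]
168 122
[[208.54505054 156.92292001]
 [209.34408054 134.45405492]]
227 115
[[266.92187572 149.53080102]
 [284.50302433 145.53452834]]
```

View pics/v_side.png

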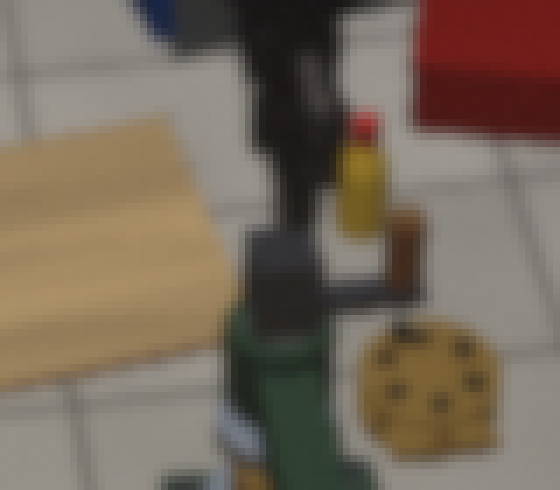

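View pics/v_top.png

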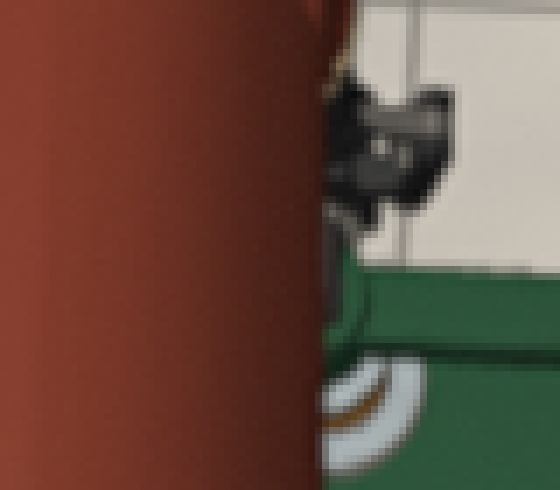

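>>> arm_command(
  rows=[
    [0,-0.062,0,0,0,0],
    [0,-0.062,0,0,0,0],
    [0,0,0,0,0,0],
    [0,0,0,0,0,0],
    [0,0,0.04,0,0,0],
    [0,0,0.05,0,0,0],
    [0,0,0.035,0,0,0],
    [0,0,0,0,0,0],
    [0,0,0,0,0,0],
    [0,0,0,0,0,0],
  ],
)

```text
time: 44.35
tool_pos: [678.3, 65.3, 201.2]
ee_rot: [-0.001, 0.713, -0.701, 0.001]
force: [0.3, -0.6, -0.0]
grip_width: 49.0
```

```bash
python3 go.py 677.5 65.2 198 -89 1
```

```text
t 44.4 pos [678.3  65.3 201.2] yaw -89.1 tilt 0.12 F [ 0.3 -0.6 -0. ] w 49.0 j7 -1.57
total [0.0002 0.0015 0.0063] [-0.0019  0.0004 -0.0011]  n>= 1 | per row /1 [0.0002 0.0015 0.0063] [-0.0019  0.0004 -0.0011]
```

>>> arm_command(
  rows=[
    [0,0,0,0,0,0],
    [0,0,0,0,0,0],
    [0,0,0,0,0,0],
    [0,0,0,0,0,0],
    [0,0,0,0,0,0],
    [0,0,0,0,0,0],
  ],
  grip=-1,
)

```text
time: 44.95
tool_pos: [678.2, 65.3, 200.0]
ee_rot: [-0.0, 0.713, -0.701, 0.0]
force: [0.3, 0.2, 4.7]
grip_width: 19.0
```

```bash
python3 go.py 677.5 65.2 198 -89 1
```

```text
t 45.0 pos [678.2  65.3 200. ] yaw -89.1 tilt 0.05 F [0.3 0.2 4.7] w 19.0 j7 -1.57
total [0.0002 0.0015 0.0039] [-0.0009  0.0001 -0.0011]  n>= 1 | per row /1 [0.0002 0.0015 0.0039] [-0.0009  0.0001 -0.0011]
```

```bash
cat > circ.py <<'E'
import numpy as np,sys
a0,a1,n=float(sys.argv[1]),float(sys.argv[2]),int(sys.argv[3]); yaw=np.radians(-89.1)
al=np.radians(np.linspace(a0,a1,n+1)); P=60*np.c_[np.cos(al),np.sin(al)]; d=np.diff(P,axis=0)/500
x=d@[np.cos(yaw),np.sin(yaw)]; y=d@[np.sin(yaw),-np.cos(yaw)]
print([[round(float(a),4),round(float(b),4),0,0,0,0] for a,b in zip(x,y)])
E
python3 circ.py 1 -47 6; python3 circ.py -47 -167 15; python3 circ.py -167 -287 15;python3 circ.py -287 -407 15
```

```text
[[0.0167, 0.0011, 0, 0, 0, 0], [0.0164, 0.0035, 0, 0, 0, 0], [0.0157, 0.0057, 0, 0, 0, 0], [0.0148, 0.0078, 0, 0, 0, 0], [0.0136, 0.0098, 0, 0, 0, 0], [0.0121, 0.0116, 0, 0, 0, 0]]
[[0.0103, 0.0132, 0, 0, 0, 0], [0.0084, 0.0145, 0, 0, 0, 0], [0.0063, 0.0155, 0, 0, 0, 0], [0.0041, 0.0162, 0, 0, 0, 0], [0.0018, 0.0166, 0, 0, 0, 0], [-0.0006, 0.0167, 0, 0, 0, 0], [-0.0029, 0.0165, 0, 0, 0, 0], [-0.0051, 0.0159, 0, 0, 0, 0], [-0.0073, 0.0151, 0, 0, 0, 0], [-0.0093, 0.0139, 0, 0, 0, 0], [-0.0112, 0.0125, 0, 0, 0, 0], [-0.0128, 0.0108, 0, 0, 0, 0], [-0.0142, 0.0089, 0, 0, 0, 0], [-0.0153, 0.0068, 0, 0, 0, 0], [-0.0161, 0.0046, 0, 0, 0, 0]]
[[-0.0166, 0.0024, 0, 0, 0, 0], [-0.0167, 0.0, 0, 0, 0, 0], [-0.0166, -0.0023, 0, 0, 0, 0], [-0.0161, -0.0046, 0, 0, 0, 0], [-0.0153, -0.0068, 0, 0, 0, 0], [-0.0142, -0.0088, 0, 0, 0, 0], [-0.0128, -0.0107, 0, 0, 0, 0], [-0.0112, -0.0124, 0, 0, 0, 0], [-0.0094, -0.0139, 0, 0, 0, 0], [-0.0074, -0.015, 0, 0, 0, 0], [-0.0052, -0.0159, 0, 0, 0, 0], [-0.0029, -0.0165, 0, 0, 0, 0], [-0.0006, -0.0167, 0, 0, 0, 0], [0.0017, -0.0167, 0, 0, 0, 0], [0.004, -0.0163, 0, 0, 0, 0]]
[[0.0062, -0.0155, 0, 0, 0, 0], [0.0083, -0.0145, 0, 0, 0, 0], [0.0103, -0.0132, 0, 0, 0, 0], [0.012, -0.0117, 0, 0, 0, 0], [0.0135, -0.0099, 0, 0, 0, 0], [0.0148, -0.0079, 0, 0, 0, 0], [0.0157, -0.0058, 0, 0, 0, 0], [0.0164, -0.0035, 0, 0, 0, 0], [0.0167, -0.0012, 0, 0, 0, 0], [0.0167, 0.0011, 0, 0, 0, 0], [0.0164, 0.0035, 0, 0, 0, 0], [0.0157, 0.0057, 0, 0, 0, 0], [0.0148, 0.0078, 0, 0, 0, 0], [0.0136, 0.0098, 0, 0, 0, 0], [0.0121, 0.0116, 0, 0, 0, 0]]
```

>>> arm_command(
  rows=[
    [0.0167,0.0011,0,0,0,0],
    [0.0164,0.0035,0,0,0,0],
    [0.0157,0.0057,0,0,0,0],
    [0.0148,0.0078,0,0,0,0],
    [0.0136,0.0098,0,0,0,0],
    [0.0121,0.0116,0,0,0,0],
    [0,0,0,0,0,0],
    [0,0,0,0,0,0],
    [0,0,0,0,0,0],
  ],
)

```text
time: 45.85
tool_pos: [659.0, 20.2, 199.8]
ee_rot: [0.0, 0.713, -0.701, 0.0]
force: [-1.4, -0.9, 7.0]
grip_width: 19.2
```

```bash
cat > w.py <<'E'
from go import *
C=np.array([618.0,64.3])
s,r=st(); p=s["tool_pos"]; d=p[:2]-C; rad=np.hypot(*d); u=d/rad; F=s["force"]
print("t",s["time"],"p",p.round(1),"rad",rad.round(1),"ang",np.degrees(np.arctan2(d[1],d[0])).round(1),"Frad",(F[:2]@u).round(1),"Fcw-resist",(F[:2]@[-u[1],u[0]]).round(1),"Fz",F[2].round(1),"w",round(s["grip_width"],1))
E
python3 w.py
```

```text
t 45.85 p [659.   20.2 199.8] rad 60.2 ang -47.1 Frad -0.3 Fcw-resist -1.6 Fz 7.0 w 19.2
```

>>> arm_command(
  rows=[
    [0.0103,0.0132,0,0,0,0],
    [0.0084,0.0145,0,0,0,0],
    [0.0063,0.0155,0,0,0,0],
    [0.0041,0.0162,0,0,0,0],
    [0.0018,0.0166,0,0,0,0],
    [-0.0006,0.0167,0,0,0,0],
    [-0.0029,0.0165,0,0,0,0],
    [-0.0051,0.0159,0,0,0,0],
    [-0.0073,0.0151,0,0,0,0],
    [-0.0093,0.0139,0,0,0,0],
    [-0.0112,0.0125,0,0,0,0],
    [-0.0128,0.0108,0,0,0,0],
    [-0.0142,0.0089,0,0,0,0],
    [-0.0153,0.0068,0,0,0,0],
    [-0.0161,0.0046,0,0,0,0],
  ],
)

```text
time: 47.35
tool_pos: [560.2, 49.6, 200.2]
ee_rot: [-0.0, 0.712, -0.702, 0.001]
force: [1.1, -2.9, 6.0]
grip_width: 18.8
```

```bash
python3 w.py;  python3 - <<'E'
from m import *
for n in("side",):
  f=grab(n); c=proj(f,[619,65,180])[0].astype(int); x,y=np.maximum(c-[40,35],0)
  cv2.imwrite(f"pics/x_{n}.png",cv2.resize(f["pixels"][y:y+70,x:x+80],None,fx=7,fy=7,interpolation=3))
E
```

```text
t 47.35 p [560.2  49.6 200.2] rad 59.6 ang -165.7 Frad -0.3 Fcw-resist 3.1 Fz 6.0 w 18.8
```

View pics/x_side.png

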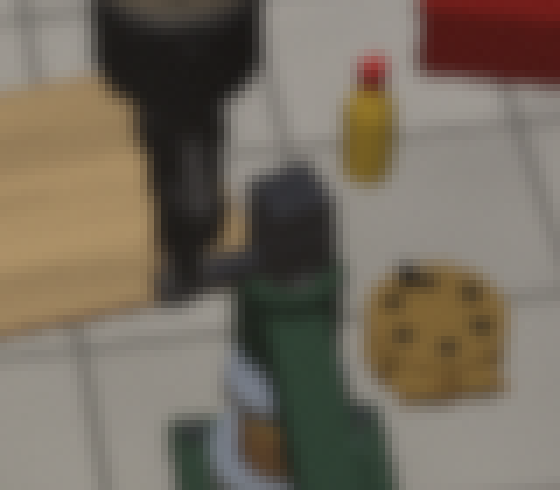

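>>> arm_command(
  rows=[
    [-0.0166,0.0024,0,0,0,0],
    [-0.0167,0.0,0,0,0,0],
    [-0.0166,-0.0023,0,0,0,0],
    [-0.0161,-0.0046,0,0,0,0],
    [-0.0153,-0.0068,0,0,0,0],
    [-0.0142,-0.0088,0,0,0,0],
    [-0.0128,-0.0107,0,0,0,0],
    [-0.0112,-0.0124,0,0,0,0],
    [-0.0094,-0.0139,0,0,0,0],
    [-0.0074,-0.015,0,0,0,0],
    [-0.0052,-0.0159,0,0,0,0],
    [-0.0029,-0.0165,0,0,0,0],
    [-0.0006,-0.0167,0,0,0,0],
    [0.0017,-0.0167,0,0,0,0],
    [0.004,-0.0163,0,0,0,0],
  ],
)

```text
time: 48.9
tool_pos: [636.0, 123.7, 200.2]
ee_rot: [-0.001, 0.714, -0.701, -0.0]
force: [-2.4, 6.8, 8.3]
grip_width: 18.9
```

```bash
python3 w.py; python3 circ.py -407 -455 8
```

```text
t 48.9 p [636.  123.7 200.2] rad 62.0 ang 73.1 Frad 5.8 Fcw-resist 4.3 Fz 8.3 w 18.9
[[0.0079, 0.0097, 0, 0, 0, 0], [0.0069, 0.0105, 0, 0, 0, 0], [0.0057, 0.0112, 0, 0, 0, 0], [0.0045, 0.0117, 0, 0, 0, 0], [0.0033, 0.0121, 0, 0, 0, 0], [0.002, 0.0124, 0, 0, 0, 0], [0.0007, 0.0125, 0, 0, 0, 0], [-0.0006, 0.0125, 0, 0, 0, 0]]
```

>>> arm_command(
  rows=[
    [0.0062,-0.0155,0,0,0,0],
    [0.0083,-0.0145,0,0,0,0],
    [0.0103,-0.0132,0,0,0,0],
    [0.012,-0.0117,0,0,0,0],
    [0.0135,-0.0099,0,0,0,0],
    [0.0148,-0.0079,0,0,0,0],
    [0.0157,-0.0058,0,0,0,0],
    [0.0164,-0.0035,0,0,0,0],
    [0.0167,-0.0012,0,0,0,0],
    [0.0167,0.0011,0,0,0,0],
    [0.0164,0.0035,0,0,0,0],
    [0.0157,0.0057,0,0,0,0],
    [0.0148,0.0078,0,0,0,0],
    [0.0136,0.0098,0,0,0,0],
    [0.0121,0.0116,0,0,0,0],
    [0,0,0,0,0,0],
    [0,0,0,0,0,0],
  ],
)

```text
time: 50.6
tool_pos: [659.2, 20.1, 199.9]
ee_rot: [-0.0, 0.713, -0.701, 0.0]
force: [-0.1, -0.7, 6.8]
grip_width: 18.9
```

```bash
python3 w.py;  python3 - <<'E'
from m import *
for n in("side",):
  f=grab(n); c=proj(f,[619,65,120])[0].astype(int); x,y=np.maximum(c-[40,35],0)
  cv2.imwrite(f"pics/y_{n}.png",cv2.resize(f["pixels"][y:y+70,x:x+80],None,fx=7,fy=7,interpolation=3))
E
```

```text
t 50.6 p [659.2  20.1 199.9] rad 60.4 ang -47.0 Frad 0.4 Fcw-resist -0.5 Fz 6.8 w 18.9
```

View pics/y_side.png

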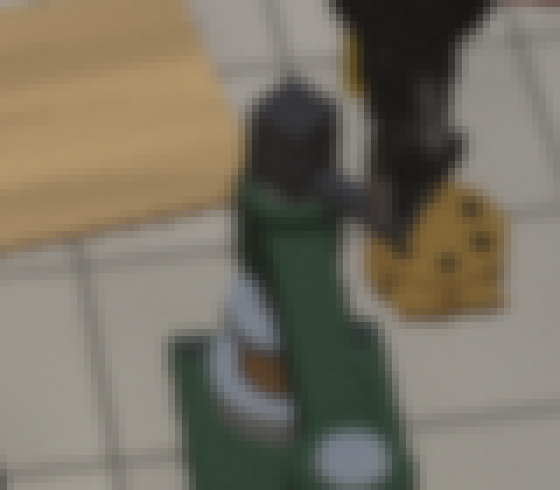

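>>> arm_command(
  rows=[
    [0.0079,0.0097,0,0,0,0],
    [0.0069,0.0105,0,0,0,0],
    [0.0057,0.0112,0,0,0,0],
    [0.0045,0.0117,0,0,0,0],
    [0.0033,0.0121,0,0,0,0],
    [0.002,0.0124,0,0,0,0],
    [0.0007,0.0125,0,0,0,0],
    [-0.0006,0.0125,0,0,0,0],
  ],
)

```text
time: 51.45
tool_pos: [614.2, 5.0, 200.2]
ee_rot: [-0.001, 0.713, -0.701, 0.001]
force: [4.8, 2.5, 4.5]
grip_width: 18.9
```

```bash
python3 w.py; python3 circ.py -455 -503 8;python3 - <<'E'
from m import *
for n in("side",):
  f=grab(n); c=proj(f,[619,65,120])[0].astype(int); x,y=np.maximum(c-[40,35],0)
  cv2.imwrite(f"pics/z_{n}.png",cv2.resize(f["pixels"][y:y+70,x:x+80],None,fx=7,fy=7,interpolation=3))
E
```

```text
t 51.45 p [614.2   5.  200.2] rad 59.5 ang -93.7 Frad -2.8 Fcw-resist 4.6 Fz 4.5 w 18.9
[[-0.0019, 0.0124, 0, 0, 0, 0], [-0.0032, 0.0121, 0, 0, 0, 0], [-0.0045, 0.0117, 0, 0, 0, 0], [-0.0057, 0.0112, 0, 0, 0, 0], [-0.0068, 0.0105, 0, 0, 0, 0], [-0.0079, 0.0098, 0, 0, 0, 0], [-0.0089, 0.0089, 0, 0, 0, 0], [-0.0097, 0.0079, 0, 0, 0, 0]]
```

View pics/z_side.png

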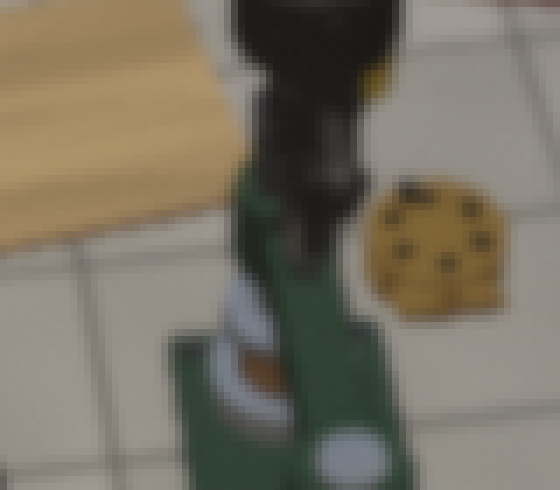

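>>> arm_command(
  rows=[
    [-0.0019,0.0124,0,0,0,0],
    [-0.0032,0.0121,0,0,0,0],
    [-0.0045,0.0117,0,0,0,0],
    [-0.0057,0.0112,0,0,0,0],
  ],
)

```text
time: 51.9
tool_pos: [590.5, 11.3, 200.2]
ee_rot: [-0.001, 0.713, -0.701, 0.001]
force: [4.7, 0.2, 4.5]
grip_width: 18.8
```

```bash
python3 w.py
```

```text
t 51.9 p [590.5  11.3 200.2] rad 59.7 ang -117.4 Frad -2.4 Fcw-resist 4.1 Fz 4.5 w 18.8
```

>>> arm_command(
  rows=[
    [-0.0068,0.0105,0,0,0,0],
    [-0.0079,0.0098,0,0,0,0],
    [-0.0089,0.0089,0,0,0,0],
    [-0.0097,0.0079,0,0,0,0],
  ],
)

```text
time: 52.3
tool_pos: [571.5, 26.6, 200.2]
ee_rot: [-0.0, 0.712, -0.702, 0.002]
force: [3.3, -3.3, 4.7]
grip_width: 18.7
```

```bash
python3 w.py; python3 - <<'E'
from m import *
for n in("side","top"):
  f=grab(n,"aa_full_"+n); c=proj(f,[619,65,100])[0].astype(int); x,y=np.maximum(c-[40,35],0)
  cv2.imwrite(f"pics/aa_{n}.png",cv2.resize(f["pixels"][y:y+70,x:x+80],None,fx=7,fy=7,interpolation=3))
E
```

```text
t 52.3 p [571.5  26.6 200.2] rad 59.9 ang -140.9 Frad -0.5 Fcw-resist 4.6 Fz 4.7 w 18.7
```

View pics/aa_side.png

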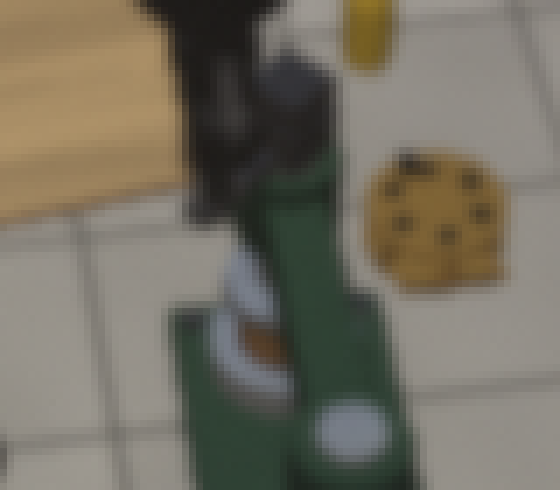

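View pics/aa_top.png

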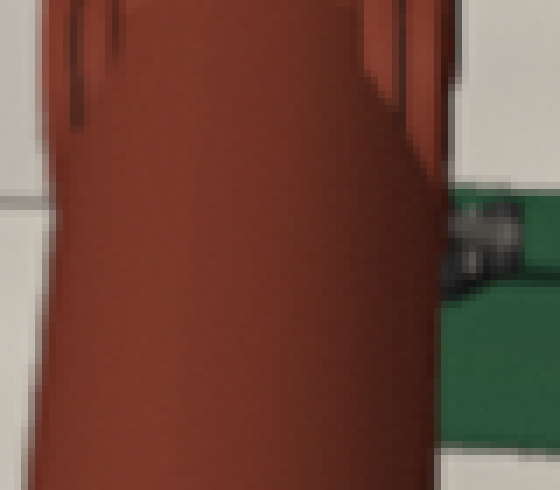

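>>> arm_command(
  rows=[
    [0,0,0,0,0,0],
    [0,0,0,0,0,0],
    [0,0,0,0,0,0],
    [0,0,0,0,0,0],
  ],
  grip=0.1,
)

```text
time: 52.8
tool_pos: [570.0, 28.0, 199.0]
ee_rot: [0.0, 0.713, -0.701, -0.0]
force: [1.0, -0.3, -0.4]
grip_width: 46.7
```

>>> arm_command(
  rows=[
    [0,0,-0.03,0,0,0],
    [0,0,-0.06,0,0,0],
    [0,0,-0.05,0,0,0],
    [0,0,0,0,0,0],
    [0,0,0,0,0,0],
    [0,0,0,0,0,0],
  ],
)

```text
time: 53.4
tool_pos: [569.9, 28.0, 269.0]
ee_rot: [0.0, 0.713, -0.701, -0.0]
force: [-0.2, 0.2, -0.6]
grip_width: 46.9
```

```bash
python3 w.py; python3 - <<'E'
from m import *
f=grab("side"); c=proj(f,[600,45,200])[0].astype(int); x,y=np.maximum(c-[40,35],0); print(x,y)
cv2.imwrite(f"pics/ab_side.png",cv2.resize(f["pixels"][y:y+70,x:x+80],None,fx=7,fy=7,interpolation=3))
t=grab("top")
for u in((70,42),(372,80),(15,520),(343,555)): print(onz(t,(305+u[0]/5.5,160+u[1]/5.5),16).round(0))
E
```

```text
t 53.4 p [569.9  28.  269. ] rad 60.2 ang -143.0 Frad 0.1 Fcw-resist -0.2 Fz -0.6 w 46.9
222 124
[ 664. -259.   16.]
[ 648. -436.   16.]
[ 389. -230.   16.]
[ 375. -412.   16.]
```

View pics/ab_side.png

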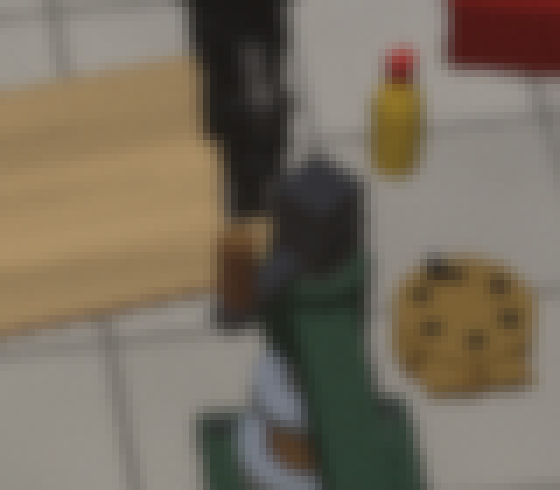

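>>> arm_command(
  rows=[
    [0,0,0,0,0,-0.1235],
    [0,0,0,0,0,-0.1235],
    [0,0,0,0,0,-0.1235],
    [0,0,0,0,0,-0.1235],
    [0,0,0,0,0,-0.1235],
    [0,0,0,0,0,0],
    [0,0,0,0,0,0],
  ],
  grip=0.35,
)

```text
time: 54.2
tool_pos: [570.0, 27.9, 269.0]
ee_rot: [0.0, 0.898, -0.44, -0.0]
force: [0.6, 0.8, -1.1]
grip_width: 57.4
```

```bash
python3 go.py 617.5 64.3 262 -52 2
```

```text
t 54.2 pos [570.   27.9 269. ] yaw -52.2 tilt 0.06 F [ 0.6  0.8 -1.1] w 57.4 j7 -0.98
total [ 0.0006 -0.1196  0.0139] [ 0.0008  0.0004 -0.0041]  n>= 2 | per row /2 [ 0.0003 -0.0598  0.0069] [ 0.0004  0.0002 -0.002 ]
```

>>> arm_command(
  rows=[
    [0.0003,-0.06,0,0,0,0],
    [0.0003,-0.06,0,0,0,0],
    [0,0,0,0,0,0],
    [0,0,0,0,0,0],
    [0,0,0.05,0,0,0],
    [0,0,0.05,0,0,0],
    [0,0,0.04,0,0,0],
    [0,0,0.013,0,0,0],
    [0,0,0,0,0,0],
    [0,0,0,0,0,0],
    [0,0,0,0,0,0],
  ],
)

```text
time: 55.3
tool_pos: [618.3, 64.6, 194.4]
ee_rot: [-0.001, 0.899, -0.439, 0.001]
force: [0.3, -1.0, 0.5]
grip_width: 57.9
```

```bash
python3 go.py 617.5 64.3 192.5 -52
```

```text
t 55.3 pos [618.3  64.6 194.4] yaw -52.0 tilt 0.11 F [ 0.3 -1.   0.5] w 57.9 j7 -0.99
total [-0.0006  0.0017  0.0037] [-0.0017 -0.0008 -0.0007]  n>= 1 | per row /1 [-0.0006  0.0017  0.0037] [-0.0017 -0.0008 -0.0007]
```

Grip and lift straight.

>>> arm_command(
  rows=[
    [0,0,0,0,0,0],
    [0,0,0,0,0,0],
    [0,0,0,0,0,0],
    [0,0,0,0,0,0],
    [0,0,0,0,0,0],
    [0,0,0,0,0,0],
  ],
  grip=-1,
  squeeze=60,
)

```text
time: 55.9
tool_pos: [617.8, 65.3, 193.9]
ee_rot: [-0.0, 0.899, -0.438, 0.0]
force: [-3.1, 0.9, 5.8]
grip_width: 33.4
```

>>> arm_command(
  rows=[
    [0,0,-0.004,0,0,0],
    [0,0,-0.006,0,0,0],
    [0,0,0,0,0,0],
    [0,0,0,0,0,0],
  ],
)

```text
time: 56.3
tool_pos: [617.5, 65.2, 197.6]
ee_rot: [0.0, 0.899, -0.438, -0.0]
force: [1.0, 3.3, -8.2]
grip_width: 33.3
```

```bash
python3 go.py 617.5 64.3 240 -52
```

```text
t 56.3 pos [617.5  65.2 197.6] yaw -52.0 tilt 0.05 F [ 1.   3.3 -8.2] w 33.3 j7 -0.99
total [ 0.0014  0.0011 -0.0849] [0.0005 0.0007 0.0002]  n>= 1 | per row /1 [ 0.0014  0.0011 -0.0849] [0.0005 0.0007 0.0002]
```

>>> arm_command(
  rows=[
    [0,0,-0.008,0,0,0],
    [0,0,-0.01,0,0,0],
    [0,0,-0.015,0,0,0],
    [0,0,-0.02,0,0,0],
    [0,0,-0.02,0,0,0],
    [0,0,-0.02,0,0,0],
    [0,0,0,0,0,0],
    [0,0,0,0,0,0],
  ],
)

```text
time: 57.1
tool_pos: [617.8, 64.6, 244.8]
ee_rot: [-0.0, 0.899, -0.439, 0.0]
force: [0.1, 0.2, -3.0]
grip_width: 33.6
```

```bash
python3 go.py 490 -325 240 -52; python3 - <<'E'
from m import *
f=grab("side"); c=proj(f,[600,45,200])[0].astype(int); x,y=np.maximum(c-[40,35],0); print(x,y)
cv2.imwrite(f"pics/ac_side.png",cv2.resize(f["pixels"][y:y+70,x:x+80],None,fx=7,fy=7,interpolation=3))
E
```

```text
t 57.1 pos [617.8  64.6 244.8] yaw -52.0 tilt 0.03 F [ 0.1  0.2 -3. ] w 33.6 j7 -1.0
total [0.4568 0.681  0.0094] [-0.0004 -0.0003 -0.0004]  n>= 9 | per row /1 [0.4568 0.681  0.0094] [-0.0004 -0.0003 -0.0004]
222 124
```

View pics/ac_side.png

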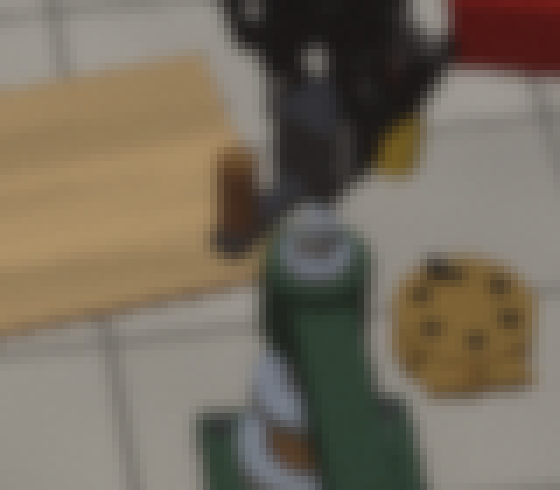

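>>> arm_command(
  rows=[
    [0.0457,0.0681,0,0,0,0],
    [0.0457,0.0681,0,0,0,0],
    [0.0457,0.0681,0,0,0,0],
    [0.0457,0.0681,0,0,0,0],
    [0.0457,0.0681,0,0,0,0],
    [0.0457,0.0681,0,0,0,0],
    [0.0457,0.0681,0,0,0,0],
    [0.0457,0.0681,0,0,0,0],
    [0.0457,0.0681,0,0,0,0],
    [0.0457,0.0681,0,0,0,0],
    [0,0,0.06,0,0,0],
    [0,0,0.09,0,0,0],
    [0,0,0.09,0,0,0],
    [0,0,0.08,0,0,0],
    [0,0,0,0,0,0],
    [0,0,0,0,0,0],
    [0,0,0,0,0,0],
  ],
)

```text
time: 58.85
tool_pos: [491.3, -325.9, 86.9]
ee_rot: [0.0, 0.899, -0.439, 0.002]
force: [0.1, -0.6, -2.4]
grip_width: 33.6
```

```bash
python3 go.py 490 -325 20 -52; python3 - <<'E'
from m import *
f=grab("side"); c=proj(f,[490,-325,60])[0].astype(int); x,y=np.maximum(c-[40,35],0); print(x,y)
cv2.imwrite(f"pics/ad_side.png",cv2.resize(f["pixels"][y:y+70,x:x+80],None,fx=7,fy=7,interpolation=3))
E
```

```text
t 58.9 pos [ 491.3 -325.9   86.9] yaw -52.0 tilt 0.19 F [ 0.1 -0.6 -2.4] w 33.6 j7 -0.2
total [-0.0034  0.001   0.1338] [-0.0013 -0.0028 -0.0004]  n>= 2 | per row /1 [-0.0034  0.001   0.1338] [-0.0013 -0.0028 -0.0004]
206 247
```

View pics/ad_side.png

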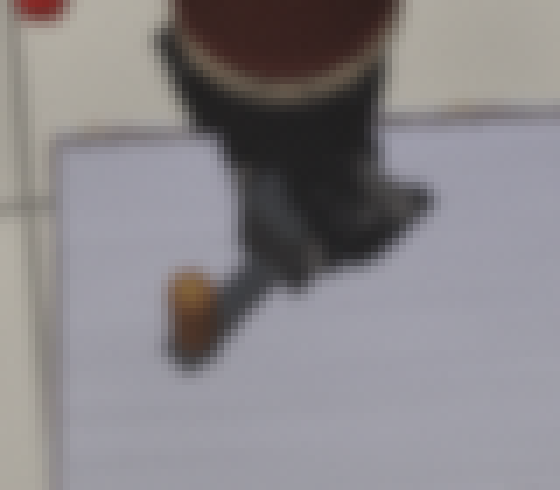

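>>> arm_command(
  rows=[
    [0,0,0.04,0,0,0],
    [0,0,0.04,0,0,0],
    [0,0,0.03,0,0,0],
    [0,0,0.015,0,0,0],
    [0,0,0,0,0,0],
    [0,0,0,0,0,0],
    [0,0,0,0,0,0],
  ],
)

```text
time: 59.6
tool_pos: [490.6, -325.4, 23.0]
ee_rot: [0.0, 0.899, -0.439, 0.001]
force: [-0.9, -0.2, -2.2]
grip_width: 33.3
```

```bash
python3 go.py 490 -325 17 -52
```

```text
t 59.6 pos [ 490.6 -325.4   23. ] yaw -52.0 tilt 0.09 F [-0.9 -0.2 -2.2] w 33.3 j7 -0.15
total [-0.0014  0.0005  0.012 ] [-0.0006 -0.0013 -0.0003]  n>= 1 | per row /1 [-0.0014  0.0005  0.012 ] [-0.0006 -0.0013 -0.0003]
```

>>> arm_command(
  rows=[
    [0,0,0.005,0,0,0],
    [0,0,0.004,0,0,0],
    [0,0,0.002,0,0,0],
    [0,0,0,0,0,0],
    [0,0,0,0,0,0],
  ],
)

```text
time: 60.1
tool_pos: [490.4, -325.0, 17.0]
ee_rot: [-0.0, 0.899, -0.438, 0.0]
force: [-1.6, 1.8, 5.8]
grip_width: 33.3
```

```bash
python3 go.py 490 -325 17 -52
```

```text
t 60.1 pos [ 490.4 -325.    17. ] yaw -52.0 tilt 0.04 F [-1.6  1.8  5.8] w 33.3 j7 -0.15
total [-0.0004  0.0007  0.    ] [-0.0005 -0.0004 -0.0001]  n>= 1 | per row /1 [-0.0004  0.0007  0.    ] [-0.0005 -0.0004 -0.0001]
```

Touching the floor; release, raise and move well clear.

>>> arm_command(
  rows=[
    [0,0,0,0,0,0],
    [0,0,0,0,0,0],
    [0,0,0,0,0,0],
    [0,0,0,0,0,0],
  ],
  grip=0.4,
)

```text
time: 60.5
tool_pos: [489.9, -325.0, 16.4]
ee_rot: [0.0, 0.899, -0.439, -0.0]
force: [0.4, -1.2, -0.0]
grip_width: 60.1
```

>>> arm_command(
  rows=[
    [0,0,-0.03,0,0,0],
    [0,0,-0.06,0,0,0],
    [0,0,-0.08,0,0,0],
    [0,0,-0.08,0,0,0],
    [0,0,-0.08,0,0,0],
    [0,0,-0.08,0,0,0],
    [0.06,0.05,0,0,0,0],
    [0.06,0.05,0,0,0,0],
    [0.06,0.05,0,0,0,0],
    [0.06,0.05,0,0,0,0],
    [0,0,0,0,0,0],
    [0,0,0,0,0,0],
    [0,0,0,0,0,0],
  ],
)

```text
time: 61.8
tool_pos: [485.5, -480.1, 222.0]
ee_rot: [-0.0, 0.899, -0.438, 0.0]
force: [-0.3, 0.2, -0.1]
grip_width: 59.5
```

```bash
python3 go.py 490 -325 17 -52; python3 - <<'E'
from m import *
for n in("top","side"):
  f=grab(n,"ae_"+n)
  if n=="top":
    cv2.imwrite("pics/ae_t.png",cv2.resize(f["pixels"][140:270,180:380],None,fx=4,fy=4,interpolation=3))
  else:
    cv2.imwrite("pics/ae_s.png",cv2.resize(f["pixels"][130:330,200:345],None,fx=3,fy=3,interpolation=3))
    cv2.imwrite("pics/ae_s2.png",cv2.resize(f["pixels"][145:225,240:310],None,fx=7.4,fy=7.4,interpolation=3))
E
```

```text
t 61.8 pos [ 485.5 -480.1  222. ] yaw -52.0 tilt 0.04 F [-0.3  0.2 -0.1] w 59.5 j7 0.02
total [-0.2388 -0.1979  0.4102] [-0.0006  0.      0.0006]  n>= 6 | per row /1 [-0.2388 -0.1979  0.4102] [-0.0006  0.      0.0006]
```

View pics/ae_t.png

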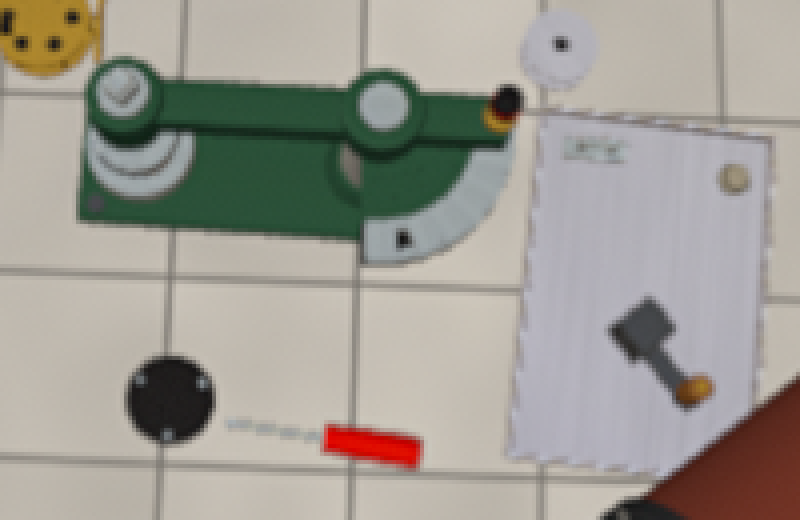

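View pics/ae_s.png

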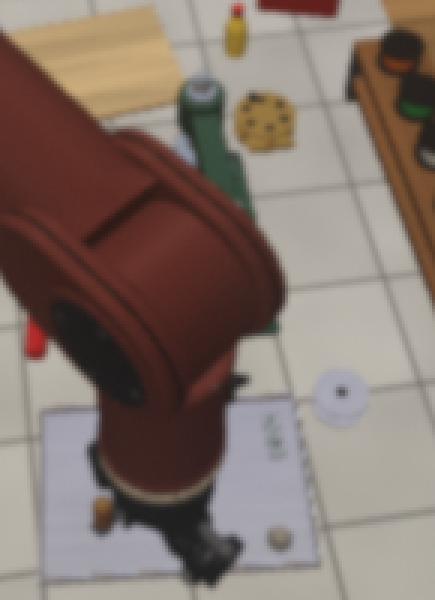

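View pics/ae_s2.png

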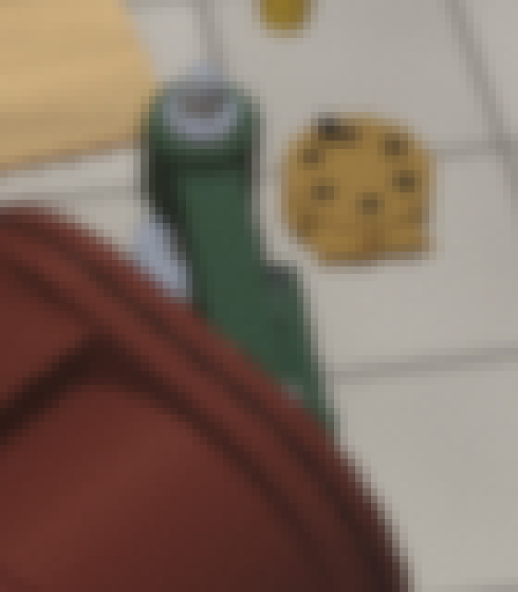

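```bash
python3 - <<'E'
import cv2
a=cv2.imread('pics/ae_top.png')[150:185,195:230]; b=cv2.imread('pics/l_top0.png')[150:185,195:230]
import numpy as np
cv2.imwrite('pics/af.png',cv2.resize(np.hstack([b,a]),None,fx=11,fy=11,interpolation=3))
E
```

View pics/af.png

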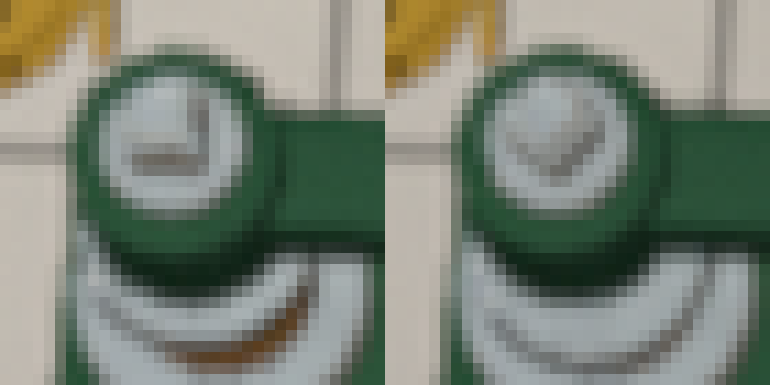

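```bash
python3 -c "
from rig import bot
print(bot.close_job())"
```

```text
the job is handed in; nothing more can be done
None
```

I carried out the whole job in the order asked and handed it in at about 62 s; the hand-in gave no verdict.

- **Stack:** There were three brass discs on the board. They are stacked on the bed, and in both views the stack looked centred to within about 1–2 mm.
- **Pin and arm:** I drew the pin and swung the arm over the bed. The pin dropped home at the same tool height as at the start (181.3 mm against 181.4 mm), and the spring force fell off as expected on the way down.
- **Winding:** The crank seated at 192.1 mm, against about 192 mm expected. I wound it about 503° clockwise. Allowing about 8.6° for the socket's play, that is about 493° at the spindle. By the spring rate this puts about 35 N on the stack.
- **Crank:** It lies flat in the tray, clear of the guide and the tension knob. It points a different way from how it started.

**Last checks:**
- The final top view shows the spindle's square turned about 43°, as calculated, with the stack covered by the platen.
- In that view the pin is down, and the side plate, driver and the other things in it are where they were. The orange disc and the blue cranks were outside that last crop; I never reached for them.
- The clamp force comes from the geometry alone. The resistance felt at the crank knob (4–5 N) was too noisy to confirm it.
- The side camera read positions 3–6 mm lower in y than the top camera, because it sees the rims, so I trusted the top camera.

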